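# Sugar caddy off the rail shelf and opened on the coffee tray

## Task

Lay the coffee tray: lift the closed teal sugar caddy up over the steel rail of the rack's lower shelf without forcing it against the rail or the shelf above, draw it out forward and stand it gently upright on the wooden tray with the mug, letting go of it there. Then pinch the two dark tabs on its cover together to free the snaps, lift the cover off and lay it flat on the bare worktop off the tray. Keep the caddy upright all the while, and do not knock over or shove the mug or the other jars standing on the rack.

Things in the scene. Friction and masses are not known exactly. Their poses are not given: they have to be found in the camera images.
- caddy: Sugar caddy: loose teal box, cream bands, sugar cubes inside, 70 mm (its x) by 62 (y) by 80 high, 103 with the cover on; 3 mm walls, about 0.32 kg. Origin at the centre of its underside, z up. Starts closed in one of the four bays of the rack's lower shelf, its x axis within 0.1 rad of the rack's. Grip its body across y (62 mm).
- cover: Cream snap cover: plate 67 x 59 x 4 mm, centre block (50 x 32 mm, 16 mm high), dark spring tabs at +y and -y. Origin: centre of the plate's underside, 80 mm above the caddy's when seated, axes as the caddy's. Barbs on legs 14 mm below the plate hold it: unpinched, the caddy comes along; both tabs in 4.5 mm or more frees it. Laid down it stands on its legs, origin 14 mm up (upside down 23). 70 g.
- tab_left_pad (a point): Middle of the outer face of the tab at the cover's +y side; pad 34 mm along x, from 5 to 23 mm above the plate's underside, 29 mm from the cover's middle. Pinched along the cover's y, the pads (58 mm apart) move in 5.5 mm each to their stops (47 mm apart); each takes 2 N to start, 5 N at the stop. Keep fingertips above the plate.
- tab_right_pad (a point): The same at the cover's -y side.
- tab_left (a joint): Travel of the left tab: 0 out (snapped), 0.0055 m fully pressed in; springs back when let go.
- tab_right (a joint): Travel of the right tab, likewise.
- rack: Two-tier wooden rack, fixed, 392 mm wide (its y), open to its front (-x). Origin on the worktop under the bay line: bays at x = 0, y = -138, -46, 46, 138 mm. Lower shelf top 40 mm up. Upper shelf, with jars on it: underside 195 mm up, front edge at x = +15 mm, over the caddy's rear 20 mm. Side cheeks at y = +-190 mm, 68 mm high, behind x = +18 mm 236 mm.
- rail (a point): Top of the lower shelf's front rail, mid-width: steel rod 6 mm thick along the rack's y, 51 mm in front of the bay line, top 26 mm above the shelf. The closed caddy must rise over 26 mm to pass it and can rise 52 mm at most under the upper shelf: 38 mm is right. A hand tilted 30 to 45 degrees, from the front and above, clears the upper shelf.
- tray: Serving tray, fixed, light wood, 200 mm (x) by 260 mm (y), floor 8 mm above the worktop, rim 20 mm high and 8 mm thick, steel wire grips 38 mm high over the two y ends. Origin at the centre of its underside. Its +y half is empty.
- mug: White mug, loose, 78 mm across, 97 mm high, with a handle to its +y (110 mm over all), on the tray's -y half. Origin at the centre of its underside.
- jar_yellow: Empty glass jar with yellow lid, loose, 56 mm across, 70 mm high, in another bay of the lower shelf. Origin at the centre of its underside.
- jar_green: The same kind of jar with a green lid, in another bay.
- spice_jar: Spice jar with dark lid, loose, 44 mm across, 108 mm high, in the fourth bay. Origin at the centre of its underside.
Not all that is in view belongs to the job. Of the things that look like the cover, the smaller one is meant.

How it is judged:
By the outcome, as a careful person would: the job done as asked, in the order asked, and still so for the second after the job is handed in, with the robot touching nothing.
It also fails if it takes over 61 s, if anything falls off the work surface, if the arm or the gripper's body presses on something with over 40 N, if the wrist force passes 120 N, or if a joint passes its speed limit or range.

## Robot

A 6-joint arm with a two-finger parallel gripper is mounted at the origin on a cart in front of the work surface, level with it; the furniture and walls round the work are solid. World frame = base frame: x ahead of the robot, y to its left, z up, the work surface at z = 0. Lengths are in m, angles in degrees, forces in N, time in s.
With the tool pointing down it reaches from about 0.25 to 0.775 m from the base axis. Payload 4 kg.
Tool frame: the origin (TCP) lies between the finger pads; the fingertips stand 22 mm ahead of it and the grasp point (between the pads) lies 3 mm ahead of it; z points along the fingers, y is the line along which they close (so a half turn about z gives the same grasp; the last joint's range is limited). The gripper opens to 94 mm and grips with 3 to 60 N. Pads are 16 mm wide; open, the fingers measure 119 mm over their backs; the gripper's body (75 mm by 177 mm) begins 78 mm behind the grasp point.
Start: joints at [67.26, 4.996, 78.535, -0, 96.463, -5.907], TCP at [0.159, 0.526, 0.2] pointing down, gripper open.
Joint ranges: [-177.83, 177.83], [-43.37, 116.18], [15.69, 146.23], [-61.86, 241.86], [9.47, 152.12], [-147.06, 147.06]. Speed limits (degrees/s): [159.86, 159.86, 180, 180, 180, 180].

## Interface

Orientations are given as a 3x3 rotation matrix whose columns are the frame's x, y, z axes.
In Python, from cell import read_state, vision, env gives the robot as it stands.
- The arm moves only by the tool send_rows, never from a script. Its arguments are lists of equal length, an entry for each row: "xyz": the shift along the tool's x, y, z as a fraction of full scale, a list of three; "dr": the turn, a rotation vector about the tool's x, y, z as a fraction of full scale, a list of three; "claw": the opening, from -1 (shut) to 1 (fully open). In form: {"xyz": [[tx, ty, tz], ...], "dr": [[wx, wy, wz], ...], "claw": [claw, ...]}. A call has exactly 5 rows; each row shifts and turns the commanded pose from where the row before left it, along the tool's axes as they then stand; what a row does not reach is not made up. Full scale, the value 1, is 0.03 m for a shift and 6 degrees for a turn. A row lasts 1/12 s, in which the tool goes at most 41.7 mm and 7.16 degrees, less where a joint would pass 70% of its speed; a pose out of reach is approached as far as the arm can. A call with a number of a shift or a turn outside -1 to 1 is refused whole. A call with a gripper value outside its range is refused whole. The fingers move at their own pace and stop on an object; the grip force is fixed at half the most. Time passes only in rows, so rows that do not move let the fingers close, or fill a call up. It gives the time, the measured TCP pose, the force, the opening and the grip force at its end, in the units of the state.
- read_state(): the state, without advancing time (a new reading comes with each control period).
- vision.snapshot(name): name is "scene" or "top" or "wrist"; returns (picture, depth): 384x512x3 uint8, red, green, blue; 384x512 float32, m along the optical axis (not along the pixel's ray), 0 where there is no reading.
- vision.camera_model(name): a dict with "K" (3x3 intrinsics, pixels), "distortion" ([k1, k2, p1, p2, k3] as OpenCV has them; the pictures are not rectified), "xyz" and "attitude" of the camera in the world. Camera axes: x right, y down, z forward; pixel columns grow to the right and rows downward; lengths in m; the calibration is good to about 2 mm. A picture is of the moment at which its call begins: read the wrist's pose just before it. camera_model takes no time and is no camera call; for the wrist camera it gives the pose at the moment of the call.
- env.hand_in(): hands the job in; it is judged then, once.
The state is a dict: "clock": time; "q": joint angles; "qvel": joint speeds; "joint_torque": joint torques, N m; "tool_pos": TCP position; "orientation": TCP orientation; "force": force on the tool from outside, world axes, zero at the start; "ft_torque": the same for the moment, N m; "opening": finger opening in m; "gripper_force": force on a finger pad.
Only numpy, scipy, OpenCV 4.12 (cv2) and the standard library are available. Lean on these libraries where they do the work, as an engineer would, in place of code of your own. Each camera call takes 0.05 s, during which the arm holds its last target. There are 200 camera calls.

## Working session

There is one attempt and no reset: what is moved stays moved. The work goes in short steps, Python scripts to look and compute and a tool call to move; the robot and the scene stay as the last step left them, time stands still between calls to the robot, and variables do not carry over. Pictures are saved under pics/ and viewed, at most 10 in all, crops included, and the job is handed in when it is done.

Besides the shell and the picture viewer there is one more tool, called by a JSON object that holds its "op" and its "data", one argument or row to a line. send_rows: Moves the arm, as the interface text tells. Its arguments: {"type":"object","properties":{"xyz":{"type":"array","items":{"type":"array","items":{"type":"number","minimum":-1,"maximum":1}}},"dr":{"type":"array","items":{"type":"array","items":{"type":"number","minimum":-1,"maximum":1}}},"claw":{"type":"array","items":{"type":"number"}}},"required":["xyz","dr","claw"]}

```bash
ls; mkdir -p pics
cat > h.py <<'E'
import numpy as np, cv2
from cell import read_state, vision, env
def snap(n):
    m=vision.camera_model(n); p,d=vision.snapshot(n); return p,d,m
def Rm(m):
    a=np.array(m["attitude"],float); return a
def pts(d,m):
    K=np.array(m["K"],float);D=np.array(m["distortion"],float)
    h,w=d.shape;u,v=np.meshgrid(np.arange(w),np.arange(h))
    n=cv2.undistortPoints(np.stack([u,v],-1).reshape(-1,1,2).astype(np.float64),K,D).reshape(h,w,2)
    c=np.dstack([n,np.ones((h,w))])*d[...,None]
    return c@Rm(m).T+np.array(m["xyz"])
def save(n,p): cv2.imwrite("pics/"+n+".png",p[...,::-1])
E
python3 - <<'E'
from h import *
ims=[]
for n in("scene","top"):
    p,d,m=snap(n); print(n,m); np.savez(n,p=p,P=pts(d,m),d=d); ims.append(p)
save("a_scene",ims[0]);save("a_top",ims[1])
print(read_state())
E
```

```text
pics
scene {'K': array([[430.03338186,   0.        , 246.02215486],
       [  0.        , 430.03338186, 191.29691011],
       [  0.        ,   0.        ,   1.        ]]), 'distortion': array([-0.02210598,  0.        ,  0.        ,  0.        ,  0.        ]), 'xyz': array([-0.13842005,  0.92552392,  1.27908603]), 'attitude': array([[-0.79235475, -0.4621305 ,  0.3982579 ],
       [-0.61002887,  0.59352984, -0.52496391],
       [ 0.00622389, -0.65890646, -0.75219913]])}
top {'K': array([[448.05286477,   0.        , 255.03342585],
       [  0.        , 448.05286477, 191.69285311],
       [  0.        ,   0.        ,   1.        ]]), 'distortion': array([-0.1064509,  0.       ,  0.       ,  0.       ,  0.       ]), 'xyz': array([0.17640064, 0.08930415, 1.85516861]), 'attitude': array([[-0.00753562, -0.98538374,  0.17018255],
       [-0.99977723,  0.01077967,  0.01814622],
       [-0.01971551, -0.1700079 , -0.98524546]])}
{'clock': 0.1, 'q': array([ 6.72584276e+01,  5.03504416e+00,  7.86125385e+01, -4.38881287e-04,
        9.64626776e+01, -5.90680364e+00]), 'qvel': array([ 0.01896093,  0.02292547, -0.20834781,  0.16566213, -0.01164308,
       -0.06306791]), 'joint_torque': array([ 2.75526581e-03, -3.41252983e+01, -3.03301370e+01,  7.21419649e-02,
        3.04620923e-02, -1.02639174e-04]), 'tool_pos': array([0.15910241, 0.52597961, 0.19875101]), 'orientation': array([[-9.57143610e-01,  2.89612787e-01, -7.36907299e-04],
       [ 2.89613661e-01,  9.57141978e-01, -1.77773842e-03],
       [ 1.90469133e-04, -1.91496939e-03, -9.99998148e-01]]), 'force': array([-0.41363461, -0.12085625, -0.56317837]), 'ft_torque': array([ 0.0310305 ,  0.00215527, -0.04170754]), 'gripper_force': 0.0, 'opening': 0.09393034396867758}
```

View pics/a_scene.png

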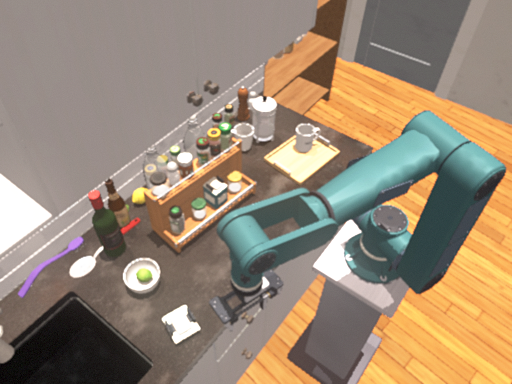

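View pics/a_top.png

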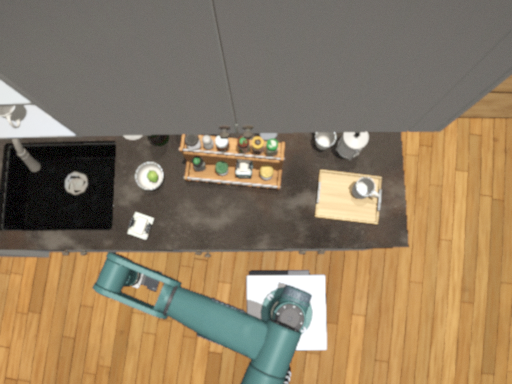

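The scene view shows the rack, with the caddy (215,190) in it between the green jar (198,208) and the yellow jar (235,182), and the spice jar at (177,218). The tray is at (303,155) with the mug at (306,138). A loose cream piece like a cover is at (181,323). There are two candidates for the cover: the one on the caddy (215,185) and the loose one (181,323). The small one seated on the teal caddy is meant. I'll confirm this in a crop.

Run:
```python
from h import *
z=np.load("scene.npz");p=z["p"];P=z["P"]
c=cv2.resize(p[130:350,140:350],None,fx=3.5,fy=2.7,interpolation=cv2.INTER_CUBIC)
c=cv2.resize(p[155:245,145:260],None,fx=6.5,fy=6.5,interpolation=cv2.INTER_CUBIC)
save("b_crop",c)
t=np.load("top.npz");
def g(P,u,v): return P[v,u].round(3)
for n,u,v in[("caddy",215,182),("loose",181,318),("green",198,202),("yellow",235,176),("spice",175,211),("mugtop",305,130),("tray",300,165),("trayF",322,155),("work",190,270)]: print(n,g(P,u,v))
T=t["P"]
for n,u,v in[("caddy",243,165),("green",221,168),("yellow",266,172),("spice",198,161),("tray",345,205),("mug",363,186),("work",200,215),("loose",141,225)]: print("top",n,g(T,u,v))
# tray outline from top: light wood mask in region
hsv=cv2.cvtColor(t["p"],cv2.COLOR_RGB2HSV)
M=(hsv[...,1]>60)&(hsv[...,2]>130)&(T[...,2]>-.0)&(T[...,2]<.06)
M[:, :310]=0;M[:,395:]=0;M[:150]=0;M[240:]=0
r=cv2.minAreaRect(np.argwhere(M)[:,::-1].astype(np.float32)); print(r,M.sum())
q=T[M][:,:2].astype(np.float32); rr=cv2.minAreaRect(q); print("tray world",rr)
# rack lower shelf wood points
hs=cv2.cvtColor(p,cv2.COLOR_RGB2HSV)
W=(hs[...,0]<18)&(hs[...,1]>110)&(hs[...,2]>90)
W[:130]=0;W[250:]=0;W[:,:140]=0;W[:,262:]=0
for lo,hi in((.03,.05),(.055,.08),(.185,.245)):
    q=P[W&(P[...,2]>lo)&(P[...,2]<hi)][:,:2].astype(np.float32); print(lo,len(q),cv2.minAreaRect(q))
```

```text
caddy [0.582 0.161 0.135]
loose [0.358 0.591 0.046]
green [0.582 0.255 0.112]
yellow [0.56  0.074 0.109]
spice [0.595 0.352 0.147]
mugtop [ 0.514 -0.348  0.072]
tray [ 0.447 -0.216  0.007]
trayF [ 0.406 -0.327  0.004]
work [ 0.474  0.431 -0.004]
top caddy [0.58  0.167 0.139]
top green [0.576 0.257 0.107]
top yellow [0.556 0.077 0.113]
top spice [0.596 0.344 0.15 ]
top tray [ 0.435 -0.251  0.006]
top mug [ 0.513 -0.328  0.019]
top work [ 0.401  0.355 -0.004]
top loose [0.356 0.594 0.037]
((348.6433410644531, 196.28158569335938), (65.13899230957031, 49.13174057006836), 6.709837436676025) 2428
tray world ((0.4737837314605713, -0.2675809860229492), (0.2702457308769226, 0.21058253943920135), 82.5499496459961)
0.03 1067 ((0.5939942002296448, 0.21277406811714172), (0.3879184126853943, 0.15083672106266022), 83.64588928222656)
0.055 477 ((0.6529392004013062, 0.2039557248353958), (0.39579159021377563, 0.26632821559906006), 84.37130737304688)
0.185 823 ((0.6281974911689758, 0.20623132586479187), (0.393972784280777, 0.08025812357664108), 83.78219604492188)
```

View pics/b_crop.png

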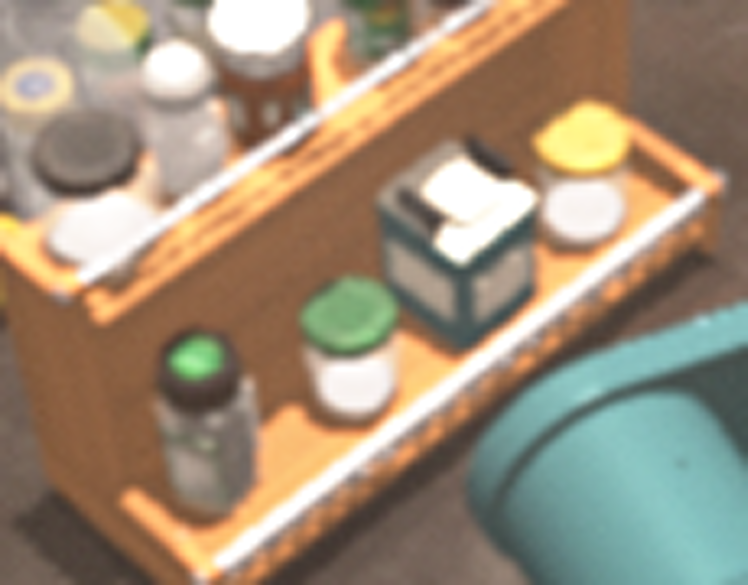

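The crop confirms it: the closed teal caddy with the cream cover and dark tabs sits in the third bay, between the green and yellow jars. Its +y and -y tabs are visible. Next I refine the poses and plan a stand-off look.

```bash
cat >> h.py <<'E'
from scipy.spatial.transform import Rotation as Ro
import math
def ori(yaw,t):
    """tool y along the yaw frame's +y, tool z tilted t deg forward from down"""
    c,s=np.cos(np.radians(yaw)),np.sin(np.radians(yaw)); a=np.radians(t)
    y=np.array([-s,c,0]);z=np.array([np.sin(a)*c,np.sin(a)*s,-np.cos(a)])
    return np.column_stack([np.cross(y,z),y,z])
def plan(p,R,n=None,mx=.9,frm=None):
    s=read_state(); p0,R0=(np.array(s["tool_pos"]),np.array(s["orientation"])) if frm is None else frm
    w=Ro.from_matrix(R0.T@R).as_rotvec(degrees=True); d=np.array(p)-p0
    k=max(np.linalg.norm(d)/.03/mx,np.linalg.norm(w)/6/mx); n=n or max(5,5*math.ceil(k/5))
    xyz=[];Rc=R0
    for i in range(n):
        xyz.append((Rc.T@d/n/.03).round(2).tolist()); Rc=Rc@Ro.from_rotvec(w/n,degrees=True).as_matrix()
    dr=(w/n/6).round(2).tolist()
    print("n",n,"dr",dr,"d(mm)",(d*1000).round(1),"w",w.round(2))
    for i in range(0,n,5): print(xyz[i:i+5])
    return np.array(p),R
E
python3 - <<'E'
from h import *
for nm in("scene","top"):
    z=np.load(nm+".npz");p=z["p"];P=z["P"]
    hs=cv2.cvtColor(p,cv2.COLOR_RGB2HSV)
    X=P
    near=(abs(X[...,0]-.585)<.06)&(abs(X[...,1]-.165)<.055)
    w=near&(X[...,2]>.128)&(X[...,2]<.16)&(hs[...,1]<60)&(hs[...,2]>170)
    q=X[w]; print(nm,"block",len(q),np.median(q,0).round(4),cv2.minAreaRect(q[:,:2].astype(np.float32)))
    m=(abs(X[...,0]-.47)<.13)&(X[...,1]<-.2)&(X[...,2]>.03)&(X[...,2]<.14)&(hs[...,1]<70)
    q=X[m];
    if len(q): print("mug",len(q),q.min(0).round(3),q.max(0).round(3)); q=q[q[:,2]>.09]; print(len(q), q.mean(0) if len(q) else '')
R=ori(-6.5,40)
plan(np.array([.47,.176,.235]),R,n=20)
E
```

```text
scene block 118 [0.5762 0.1678 0.1339] ((0.5781319737434387, 0.17069652676582336), (0.05237986519932747, 0.06220293417572975), 82.72049713134766)
mug 462 [ 0.412 -0.392  0.03 ] [ 0.539 -0.273  0.113]
119 [ 0.49586051 -0.31820551  0.09876154]
top block 101 [0.5685 0.1673 0.1356] ((0.5700947642326355, 0.16462711989879608), (0.051828447729349136, 0.04563635587692261), 85.08226776123047)
mug 297 [ 0.41  -0.395  0.03 ] [ 0.536 -0.278  0.115]
98 [ 0.49399773 -0.32770781  0.1007164 ]
n 20 dr [-0.03, -0.33, -0.08] d(mm) [ 310.9 -350.    36.2] w [ -3.71 -39.91  -9.87]
[[-0.66, -0.41, -0.06], [-0.66, -0.41, -0.04], [-0.66, -0.42, -0.02], [-0.66, -0.43, 0.01], [-0.65, -0.43, 0.03]]
[[-0.65, -0.44, 0.05], [-0.64, -0.44, 0.07], [-0.64, -0.45, 0.09], [-0.63, -0.45, 0.11], [-0.62, -0.46, 0.13]]
[[-0.61, -0.47, 0.15], [-0.6, -0.47, 0.17], [-0.59, -0.48, 0.19], [-0.58, -0.48, 0.21], [-0.57, -0.49, 0.23]]
[[-0.56, -0.49, 0.24], [-0.54, -0.5, 0.26], [-0.53, -0.5, 0.28], [-0.51, -0.51, 0.3], [-0.5, -0.52, 0.31]]
```

{"op": "send_rows", "data": {
  "xyz": [
    [-0.66,-0.41,-0.06],
    [-0.66,-0.41,-0.04],
    [-0.66,-0.42,-0.02],
    [-0.66,-0.43,0.01],
    [-0.65,-0.43,0.03]
  ],
  "dr": [
    [-0.03,-0.33,-0.08],
    [-0.03,-0.33,-0.08],
    [-0.03,-0.33,-0.08],
    [-0.03,-0.33,-0.08],
    [-0.03,-0.33,-0.08]
  ],
  "claw": [0.66,0.66,0.66,0.66,0.66]
}}

```text
clock: 0.52
tool_pos: [0.2373, 0.4378, 0.2082]
orientation: [[-0.954, 0.248, 0.171], [0.246, 0.969, -0.032], [-0.174, 0.011, -0.985]]
force: [-0.4, 0.0, 0.2]
opening: 0.0782
gripper_force: 0.0
```

{"op": "send_rows", "data": {
  "xyz": [
    [-0.65,-0.44,0.05],
    [-0.64,-0.44,0.07],
    [-0.64,-0.45,0.09],
    [-0.63,-0.45,0.11],
    [-0.62,-0.46,0.13]
  ],
  "dr": [
    [-0.03,-0.33,-0.08],
    [-0.03,-0.33,-0.08],
    [-0.03,-0.33,-0.08],
    [-0.03,-0.33,-0.08],
    [-0.03,-0.33,-0.08]
  ],
  "claw": [0.66,0.66,0.66,0.66,0.66]
}}

```text
clock: 0.93
tool_pos: [0.315, 0.3502, 0.217]
orientation: [[-0.919, 0.204, 0.337], [0.197, 0.979, -0.055], [-0.341, 0.016, -0.94]]
force: [-0.5, -0.8, 0.0]
opening: 0.0778
gripper_force: 0.0
```

{"op": "send_rows", "data": {
  "xyz": [
    [-0.61,-0.47,0.15],
    [-0.6,-0.47,0.17],
    [-0.59,-0.48,0.19],
    [-0.58,-0.48,0.21],
    [-0.57,-0.49,0.23]
  ],
  "dr": [
    [-0.03,-0.33,-0.08],
    [-0.03,-0.33,-0.08],
    [-0.03,-0.33,-0.08],
    [-0.03,-0.33,-0.08],
    [-0.03,-0.33,-0.08]
  ],
  "claw": [0.66,0.66,0.66,0.66,0.66]
}}

```text
clock: 1.35
tool_pos: [0.3924, 0.2623, 0.2255]
orientation: [[-0.855, 0.16, 0.493], [0.145, 0.987, -0.069], [-0.498, 0.012, -0.867]]
force: [-0.3, 0.5, 0.6]
opening: 0.0778
gripper_force: 0.0
```

{"op": "send_rows", "data": {
  "xyz": [
    [-0.56,-0.49,0.24],
    [-0.54,-0.5,0.26],
    [-0.53,-0.5,0.28],
    [-0.51,-0.51,0.3],
    [-0.5,-0.52,0.31]
  ],
  "dr": [
    [-0.03,-0.33,-0.08],
    [-0.03,-0.33,-0.08],
    [-0.03,-0.33,-0.08],
    [-0.03,-0.33,-0.08],
    [-0.03,-0.33,-0.08]
  ],
  "claw": [0.66,0.66,0.66,0.66,0.66]
}}

```text
clock: 1.77
tool_pos: [0.4696, 0.1747, 0.2341]
orientation: [[-0.763, 0.117, 0.635], [0.091, 0.993, -0.074], [-0.64, 0.002, -0.769]]
force: [0.5, -0.2, 0.4]
opening: 0.0775
gripper_force: 0.0
```

{"op": "send_rows", "data": {
  "xyz": [
    [0,0,0],
    [0,0,0],
    [0,0,0],
    [0,0,0],
    [0,0,0]
  ],
  "dr": [
    [0,0,0],
    [0,0,0],
    [0,0,0],
    [0,0,0],
    [0,0,0]
  ],
  "claw": [0.66,0.66,0.66,0.66,0.66]
}}

```text
clock: 2.18
tool_pos: [0.4692, 0.1766, 0.2347]
orientation: [[-0.764, 0.117, 0.635], [0.091, 0.993, -0.073], [-0.639, 0.003, -0.769]]
force: [0.3, -0.1, -0.4]
opening: 0.0779
gripper_force: 0.0
```

Run:
```python
from h import *
p,d,m=snap("wrist"); P=pts(d,m); np.savez("w1",p=p,P=P,d=d,K=m["K"],D=m["distortion"],x=m["xyz"],R=m["attitude"]); save("c_wrist",p)
s=read_state();print(s["tool_pos"],s["orientation"],s["opening"],m["xyz"],m["attitude"])
```

```text
[0.46923219 0.17656537 0.2347376 ] [[-0.76391427  0.1166464   0.6346878 ]
 [ 0.09133604  0.99317033 -0.07259764]
 [-0.63882134  0.0025115  -0.76935101]] 0.07816159637156589 [0.29767542 0.19681348 0.33177671] [[ 0.11595645  0.58670755  0.8014539 ]
 [ 0.99325081 -0.07063223 -0.09199952]
 [ 0.00263167  0.80671267 -0.59093802]]
```

View pics/c_wrist.png

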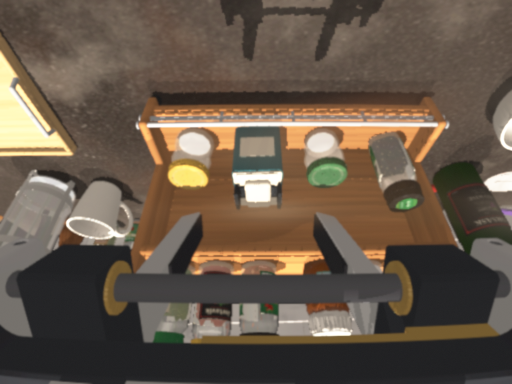

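The wrist view shows the caddy's front face at (258,150), its cover block at (258,190), the rail along row 120, the yellow and green jars on either side at (190,160) and (325,160), and the spice jar at (395,170).

Run:
```python
from h import *
z=np.load("w1.npz");p=z["p"];P=z["P"];hs=cv2.cvtColor(p,cv2.COLOR_RGB2HSV)
yaw=-6.35;c,s=np.cos(np.radians(yaw)),np.sin(np.radians(yaw));A=np.array([[c,s],[-s,c]])
roi=np.zeros(p.shape[:2],bool);roi[120:212,228:288]=1
# front face: points below z .115, off shelf
Q=P.copy();Q[...,:2]=P[...,:2]@A.T  # rack-aligned coordinates
f=roi&(P[...,2]>.06)&(P[...,2]<.112)
q=P[f]; k=(np.abs(Q[f][:,0]-np.median(Q[f][:,0]))<.006); q=q[k]
a=np.polyfit(q[:,1],q[:,0],1); print("front face",len(q),q.mean(0).round(4),"yaw",np.degrees(np.arctan(-a[0])),"y range",np.percentile(q[:,1],[0.5,2,98,99.5]).round(4),"rack x",np.median(Q[f][:,0]))
t=roi&(P[...,2]>.134)&(P[...,2]<.15); q=P[t]; print("block top",len(q),q.mean(0).round(4),cv2.minAreaRect(q[:,:2].astype(np.float32)))
t=roi&(P[...,2]>.114)&(P[...,2]<.15);q=P[t];print("top all",len(q),cv2.minAreaRect(q[:,:2].astype(np.float32)))
# teal row edges: widths at several rows via gradient/teal
for v in (132,140,150,158,164,170,180,190,200):
    r=P[v,228:290]; print(v,[ (228+i) for i in np.where(np.abs(np.diff(r[:,0]))>.008)[0]], P[v,258].round(3))
# rail: pts
b=(P[...,2]>.058)&(P[...,2]<.072);b[:110]=0;b[132:]=0;b[:,:150]=0;b[:,435:]=0
q=P[b];print("rail",len(q),cv2.minAreaRect(q[:,:2].astype(np.float32)),np.percentile(q[:,2],90))
# upper shelf front edge
b=(P[...,2]>.185)&(P[...,2]<.215);b[:, :150]=0;b[:,430:]=0;b[270:]=0
q=P[b];print("upper",len(q),np.percentile(Q[b][:,0],[1,5,50]))
# jars
for n,u0,u1 in(("yellow",165,215),("green",300,350),("spice",365,425)):
    for zz in ((.09,.125),(.06,.085)):
        b=(P[...,2]>zz[0])&(P[...,2]<zz[1]);b[:,:u0]=0;b[:,u1:]=0;b[:125]=0;b[215:]=0
        q=P[b]; 
        if len(q): print(n,len(q),np.percentile(q,[1,99],axis=0).round(3).tolist())
```

```text
front face 1402 [0.5447 0.1677 0.0873] yaw -4.724925552041853 y range [0.1371 0.1383 0.1966 0.1975] rack x 0.522914302713789
block top 685 [0.5761 0.1651 0.1368] ((0.5786842703819275, 0.16457849740982056), (0.059074606746435165, 0.04837861284613609), 86.38477325439453)
top all 1941 ((0.5775434374809265, 0.16443321108818054), (0.06202026456594467, 0.06869515031576157), 84.44808197021484)
132 [np.int64(234), np.int64(279)] [0.545 0.169 0.054]
140 [np.int64(233), np.int64(280)] [0.544 0.169 0.07 ]
150 [np.int64(233), np.int64(280)] [0.544 0.169 0.088]
158 [np.int64(232), np.int64(251), np.int64(252), np.int64(281)] [0.544 0.169 0.101]
164 [np.int64(232), np.int64(276), np.int64(277), np.int64(281)] [0.545 0.169 0.111]
170 [np.int64(231), np.int64(282)] [0.546 0.169 0.119]
180 [np.int64(232), np.int64(281)] [0.554 0.168 0.128]
190 [np.int64(233), np.int64(270), np.int64(276), np.int64(281)] [0.564 0.167 0.136]
200 [np.int64(234), np.int64(239), np.int64(245), np.int64(270), np.int64(276), np.int64(281)] [0.587 0.164 0.135]
rail 1386 ((0.5314221382141113, 0.21552063524723053), (0.3701961040496826, 0.01804187335073948), 83.6678695678711) 0.06610020347933676
upper 3689 [0.5643386  0.56496103 0.57324592]
yellow 1810 [[0.535, 0.019, 0.09], [0.649, 0.1, 0.114]]
yellow 1222 [[0.51, 0.019, 0.06], [0.649, 0.11, 0.085]]
green 1833 [[0.554, 0.223, 0.09], [0.673, 0.297, 0.114]]
green 1099 [[0.53, 0.225, 0.06], [0.674, 0.304, 0.085]]
spice 1393 [[0.574, 0.325, 0.09], [0.681, 0.394, 0.124]]
spice 1053 [[0.539, 0.32, 0.06], [0.679, 0.4, 0.085]]
```

Run:
```python
from h import *
R=ori(-4.7,40); z=R[:,2]; g=np.array([.577,.1645,.090])
f=plan(g-.103*z,R,n=5)
plan(g-.003*z,R,n=10,frm=f)
```

```text
n 5 dr [-0.04, -0.01, -0.05] d(mm) [ 41.8  -6.6 -65.8] w [-1.17 -0.29 -1.63]
[[0.06, -0.01, 0.52], [0.06, -0.01, 0.52], [0.06, -0.02, 0.52], [0.07, -0.02, 0.52], [0.07, -0.02, 0.52]]
n 10 dr [0.0, 0.0, 0.0] d(mm) [ 64.1  -5.3 -76.6] w [0. 0. 0.]
[[-0.0, 0.0, 0.33], [-0.0, 0.0, 0.33], [-0.0, 0.0, 0.33], [-0.0, 0.0, 0.33], [-0.0, 0.0, 0.33]]
[[-0.0, 0.0, 0.33], [-0.0, 0.0, 0.33], [-0.0, 0.0, 0.33], [-0.0, 0.0, 0.33], [-0.0, 0.0, 0.33]]
```

{"op": "send_rows", "data": {
  "xyz": [
    [0.06,-0.01,0.52],
    [0.06,-0.01,0.52],
    [0.06,-0.02,0.52],
    [0.07,-0.02,0.52],
    [0.07,-0.02,0.52]
  ],
  "dr": [
    [-0.04,-0.01,-0.05],
    [-0.04,-0.01,-0.05],
    [-0.04,-0.01,-0.05],
    [-0.04,-0.01,-0.05],
    [-0.04,-0.01,-0.05]
  ],
  "claw": [0.66,0.66,0.66,0.66,0.66]
}}

```text
clock: 2.65
tool_pos: [0.5118, 0.1696, 0.1681]
orientation: [[-0.763, 0.083, 0.641], [0.065, 0.997, -0.052], [-0.643, 0.002, -0.766]]
force: [0.5, 0.0, 0.2]
opening: 0.0779
gripper_force: 0.0
```

{"op": "send_rows", "data": {
  "xyz": [
    [0,0,0.33],
    [0,0,0.33],
    [0,0,0.33],
    [0,0,0.33],
    [0,0,0.33]
  ],
  "dr": [
    [0,0,0],
    [0,0,0],
    [0,0,0],
    [0,0,0],
    [0,0,0]
  ],
  "claw": [0.66,0.66,0.66,0.66,0.66]
}}

```text
clock: 3.07
tool_pos: [0.5441, 0.1665, 0.1306]
orientation: [[-0.762, 0.084, 0.642], [0.066, 0.996, -0.053], [-0.644, 0.002, -0.765]]
force: [-0.3, -0.8, -0.1]
opening: 0.0783
gripper_force: 0.0
```

Run:
```python
from h import *
R=ori(-4.7,40); z=R[:,2]; g=np.array([.577,.1645,.090])
plan(g-.003*z,R,n=5)
print(read_state()["force"])
```

```text
n 5 dr [-0.0, 0.0, -0.01] d(mm) [ 31.   -1.9 -38.3] w [-0.    0.07 -0.18]
[[0.01, 0.0, 0.33], [0.01, 0.0, 0.33], [0.01, 0.0, 0.33], [0.01, 0.0, 0.33], [0.01, 0.0, 0.33]]
[-0.32693483 -0.78230565 -0.11617221]
```

{"op": "send_rows", "data": {
  "xyz": [
    [0.01,0,0.33],
    [0.01,0,0.33],
    [0.01,0,0.33],
    [0.01,0,0.33],
    [0.01,0,0.33]
  ],
  "dr": [
    [0,0,0],
    [0,0,0],
    [0,0,0],
    [0,0,0],
    [0,0,0]
  ],
  "claw": [0.66,0.66,0.66,0.66,0.66]
}}

```text
clock: 3.48
tool_pos: [0.5745, 0.1636, 0.091]
orientation: [[-0.763, 0.085, 0.641], [0.066, 0.996, -0.053], [-0.643, 0.002, -0.766]]
force: [-0.2, 0.3, 0.4]
opening: 0.0782
gripper_force: 0.0
```

{"op": "send_rows", "data": {
  "xyz": [
    [0,0,0],
    [0,0,0],
    [0,0,0],
    [0,0,0],
    [0,0,0]
  ],
  "dr": [
    [0,0,0],
    [0,0,0],
    [0,0,0],
    [0,0,0],
    [0,0,0]
  ],
  "claw": [0.5,0.42,0.38,0.34,0.3]
}}

```text
clock: 3.9
tool_pos: [0.5741, 0.1643, 0.0927]
orientation: [[-0.762, 0.084, 0.642], [0.066, 0.996, -0.052], [-0.644, 0.003, -0.765]]
force: [-0.1, 0.2, -0.6]
opening: 0.0618
gripper_force: 27.9
```

{"op": "send_rows", "data": {
  "xyz": [
    [0,0,0],
    [0,0,0],
    [0,0,0],
    [0,0,0],
    [0,0,0]
  ],
  "dr": [
    [0,0,0],
    [0,0,0],
    [0,0,0],
    [0,0,0],
    [0,0,0]
  ],
  "claw": [0.2,0,-0.5,-1,-1]
}}

```text
clock: 4.32
tool_pos: [0.5742, 0.1642, 0.0927]
orientation: [[-0.762, 0.084, 0.642], [0.066, 0.996, -0.052], [-0.644, 0.003, -0.765]]
force: [-2.5, 2.2, 3.7]
opening: 0.062
gripper_force: 30.0
```

Run:
```python
from h import *
s=read_state();print(s["force"],s["ft_torque"],s["opening"],s["gripper_force"])
R=np.array(s["orientation"]);p=np.array(s["tool_pos"])
f=plan(p+[0,0,.038],R,n=10)
plan(f[0]+.12*np.array([-.994,.11,0]),R,n=10,frm=f)
```

```text
[-2.52568392  2.19876275  3.69466403] [0.38757579 0.33881585 0.29774133] 0.062033289212298386 29.997652780730277
n 10 dr [0.0, 0.0, 0.0] d(mm) [ 0.  0. 38.] w [0. 0. 0.]
[[-0.08, 0.0, -0.1], [-0.08, 0.0, -0.1], [-0.08, 0.0, -0.1], [-0.08, 0.0, -0.1], [-0.08, 0.0, -0.1]]
[[-0.08, 0.0, -0.1], [-0.08, 0.0, -0.1], [-0.08, 0.0, -0.1], [-0.08, 0.0, -0.1], [-0.08, 0.0, -0.1]]
n 10 dr [0.0, 0.0, 0.0] d(mm) [-119.3   13.2    0. ] w [0. 0. 0.]
[[0.31, 0.01, -0.26], [0.31, 0.01, -0.26], [0.31, 0.01, -0.26], [0.31, 0.01, -0.26], [0.31, 0.01, -0.26]]
[[0.31, 0.01, -0.26], [0.31, 0.01, -0.26], [0.31, 0.01, -0.26], [0.31, 0.01, -0.26], [0.31, 0.01, -0.26]]
```

{"op": "send_rows", "data": {
  "xyz": [
    [-0.08,0,-0.1],
    [-0.08,0,-0.1],
    [-0.08,0,-0.1],
    [-0.08,0,-0.1],
    [-0.08,0,-0.1]
  ],
  "dr": [
    [0,0,0],
    [0,0,0],
    [0,0,0],
    [0,0,0],
    [0,0,0]
  ],
  "claw": [-1,-1,-1,-1,-1]
}}

```text
clock: 4.73
tool_pos: [0.5729, 0.1632, 0.1103]
orientation: [[-0.764, 0.085, 0.639], [0.066, 0.996, -0.054], [-0.642, 0.001, -0.767]]
force: [-0.1, 0.3, -3.4]
opening: 0.0618
gripper_force: 30.0
```

{"op": "send_rows", "data": {
  "xyz": [
    [-0.08,0,-0.1],
    [-0.08,0,-0.1],
    [-0.08,0,-0.1],
    [-0.08,0,-0.1],
    [-0.08,0,-0.1]
  ],
  "dr": [
    [0,0,0],
    [0,0,0],
    [0,0,0],
    [0,0,0],
    [0,0,0]
  ],
  "claw": [-1,-1,-1,-1,-1]
}}

```text
clock: 5.15
tool_pos: [0.5729, 0.1637, 0.1306]
orientation: [[-0.763, 0.085, 0.641], [0.066, 0.996, -0.053], [-0.643, 0.002, -0.766]]
force: [0.1, -0.2, -2.5]
opening: 0.0618
gripper_force: 30.0
```

Run:
```python
from h import *
p,d,m=snap("wrist");P=pts(d,m);save("d_wrist",p)
s=read_state();print(s["tool_pos"],s["force"],s["ft_torque"],s["opening"])
roi=np.zeros(p.shape[:2],bool);roi[100:230,200:310]=1
Q=P[roi]
f=Q[(Q[:,2]>.085)&(Q[:,2]<.15)&(Q[:,0]<.555)&(abs(Q[:,1]-.167)<.035)]
print(len(f),f.mean(0),np.percentile(f[:,2],[1,99]))
print("dx/dz",np.polyfit(f[:,2],f[:,0],1),"dx/dy",np.polyfit(f[:,1],f[:,0],1), np.percentile(f[:,1],[1,99]))
```

```text
[0.57348091 0.16389881 0.13185734] [ 0.96215934 -0.41034301 -2.10204162] [0.08688649 0.66900948 0.02554844] 0.06162168799801555
7243 [0.54350504 0.16636218 0.12129914] [0.08598608 0.14955607]
dx/dz [0.00634621 0.54273525] dx/dy [0.07722732 0.53065734] [0.13554942 0.19613997]
```

View pics/d_wrist.png

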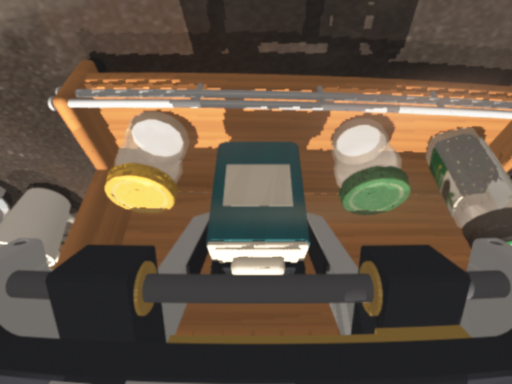

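The caddy is raised level and clear of the rail, with the jars at (160,160) and (375,170) untouched. Next I draw it out.

{"op": "send_rows", "data": {
  "xyz": [
    [0.31,0.01,-0.26],
    [0.31,0.01,-0.26],
    [0.31,0.01,-0.26],
    [0.31,0.01,-0.26],
    [0.31,0.01,-0.26]
  ],
  "dr": [
    [0,0,0],
    [0,0,0],
    [0,0,0],
    [0,0,0],
    [0,0,0]
  ],
  "claw": [-1,-1,-1,-1,-1]
}}

```text
clock: 5.62
tool_pos: [0.512, 0.1703, 0.1302]
orientation: [[-0.763, 0.085, 0.641], [0.066, 0.996, -0.053], [-0.643, 0.002, -0.766]]
force: [-0.5, -0.4, -3.4]
opening: 0.0621
gripper_force: 30.0
```

{"op": "send_rows", "data": {
  "xyz": [
    [0.31,0.01,-0.26],
    [0.31,0.01,-0.26],
    [0.31,0.01,-0.26],
    [0.31,0.01,-0.26],
    [0.31,0.01,-0.26]
  ],
  "dr": [
    [0,0,0],
    [0,0,0],
    [0,0,0],
    [0,0,0],
    [0,0,0]
  ],
  "claw": [-1,-1,-1,-1,-1]
}}

```text
clock: 6.03
tool_pos: [0.4513, 0.177, 0.1302]
orientation: [[-0.763, 0.085, 0.641], [0.066, 0.996, -0.053], [-0.643, 0.002, -0.766]]
force: [0.7, 0.4, -4.0]
opening: 0.0617
gripper_force: 30.0
```

Run:
```python
from h import *
s=read_state();print(s["tool_pos"],s["force"])
plan([.40,-.05,.22],ori(-7,40),n=10)
```

```text
[0.45131268 0.17703423 0.13017032] [ 0.74869456  0.38994261 -4.0427573 ]
n 10 dr [0.02, 0.0, 0.03] d(mm) [ -51.3 -227.    89.8] w [1.45 0.02 1.56]
[[-0.11, -0.77, -0.3], [-0.11, -0.77, -0.3], [-0.12, -0.77, -0.29], [-0.12, -0.77, -0.29], [-0.12, -0.77, -0.29]]
[[-0.12, -0.77, -0.29], [-0.12, -0.77, -0.29], [-0.13, -0.77, -0.29], [-0.13, -0.77, -0.28], [-0.13, -0.77, -0.28]]
```

{"op": "send_rows", "data": {
  "xyz": [
    [-0.11,-0.77,-0.3],
    [-0.11,-0.77,-0.3],
    [-0.12,-0.77,-0.29],
    [-0.12,-0.77,-0.29],
    [-0.12,-0.77,-0.29]
  ],
  "dr": [
    [0.02,0,0.03],
    [0.02,0,0.03],
    [0.02,0,0.03],
    [0.02,0,0.03],
    [0.02,0,0.03]
  ],
  "claw": [-1,-1,-1,-1,-1]
}}

```text
clock: 6.45
tool_pos: [0.4254, 0.063, 0.1751]
orientation: [[-0.762, 0.101, 0.64], [0.079, 0.995, -0.063], [-0.643, 0.003, -0.766]]
force: [0.1, -0.8, -3.6]
opening: 0.062
gripper_force: 30.0
```

{"op": "send_rows", "data": {
  "xyz": [
    [-0.12,-0.77,-0.29],
    [-0.12,-0.77,-0.29],
    [-0.13,-0.77,-0.29],
    [-0.13,-0.77,-0.28],
    [-0.13,-0.77,-0.28]
  ],
  "dr": [
    [0.02,0,0.03],
    [0.02,0,0.03],
    [0.02,0,0.03],
    [0.02,0,0.03],
    [0.02,0,0.03]
  ],
  "claw": [-1,-1,-1,-1,-1]
}}

```text
clock: 6.87
tool_pos: [0.4296, -0.0467, 0.2193]
orientation: [[-0.773, 0.126, 0.621], [0.097, 0.992, -0.08], [-0.626, -0.001, -0.78]]
force: [0.1, 0.1, -4.4]
opening: 0.062
gripper_force: 30.0
```

Run:
```python
from h import *
p,d,m=snap("top");T=pts(d,m)
w,dw,mw=snap("wrist");W=pts(dw,mw);np.savez("w3",p=w,P=W);np.savez("t3",p=p,P=T)
a=cv2.resize(p[155:240,300:405],(420,340),interpolation=cv2.INTER_CUBIC)
b=cv2.resize(w,(453,340)); save("e_two",np.hstack([a,b])[:, :800] if a.shape[1]+b.shape[1]<=800 else np.hstack([cv2.resize(a,(347,281)),cv2.resize(b,(375,281))]))
```

```text
(no output)
```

View pics/e_two.png

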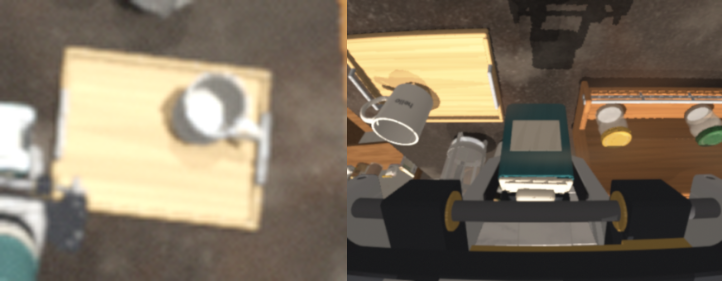

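Left (top view): the tray is clear in its +y half. The mug at (210,105) has its handle pointing to -y, away from my spot. Right (wrist view): the tray's right corner is at (500,120) and the held caddy at (535,145).

Run:
```python
from h import *
s=read_state();print(s["tool_pos"],s["q"].round(1),s["force"])
for n in("w3","t3"):
    z=np.load(n+".npz");p=z["p"];P=z["P"];hs=cv2.cvtColor(p,cv2.COLOR_RGB2HSV)
    M=(hs[...,0]>8)&(hs[...,0]<30)&(hs[...,1]>50)&(hs[...,2]>140)&(abs(P[...,0]-.47)<.16)&(P[...,1]<-.1)&(P[...,1]>-.45)&(P[...,2]>-.005)&(P[...,2]<.03)
    k=cv2.morphologyEx(M.astype(np.uint8),cv2.MORPH_OPEN,np.ones((3,3)))>0
    q=P[k];print(n,len(q),np.median(q[:,2]),cv2.minAreaRect(q[:,:2].astype(np.float32)))
    hi=q[q[:,2]>.014];print("rim",len(hi),np.percentile(hi,[1,99],axis=0).round(3).tolist())
    m=(P[...,2]>.085)&(P[...,2]<.125)&(abs(P[...,0]-.49)<.08)&(P[...,1]<-.22)&(P[...,1]>-.42)
    q=P[m];print("mug rim",len(q),np.percentile(q,[1,99],axis=0).round(3).tolist())
# caddy in wrist: front face
z=np.load("w3.npz");P=z["P"];q=P[145:245,215:285].reshape(-1,3)
q=P[int(110*1.365):int(165*1.365),int((510-347)*1.365):int((565-347)*1.365)].reshape(-1,3)
q=q[(q[:,2]>.1)&(q[:,2]<.26)];print("face",len(q),np.median(q,0));a=np.linalg.lstsq(np.c_[q[:,1:],np.ones(len(q))],q[:,0],rcond=None)[0];print(a,np.percentile(q,[1,99],axis=0))
```

```text
[ 0.4300745  -0.05105994  0.2214929 ] [ -21.1  -43.4  119.8    8.9   65.6 -104.2] [ 0.26108909 -0.22329408 -2.64695678]
w3 17100 0.007823903154492468 ((0.4795110821723938, -0.2777875065803528), (0.282653272151947, 0.22468475997447968), 82.66974639892578)
rim 2282 [[0.36, -0.382, 0.015], [0.578, -0.126, 0.021]]
mug rim 1833 [[0.457, -0.367, 0.085], [0.533, -0.281, 0.105]]
t3 2392 0.009090917184306768 ((0.47428059577941895, -0.2678206264972687), (0.271854043006897, 0.21136415004730225), 82.47525024414062)
rim 521 [[0.358, -0.398, 0.014], [0.583, -0.13, 0.029]]
mug rim 115 [[0.459, -0.371, 0.085], [0.534, -0.279, 0.113]]
face 5603 [ 0.40048682 -0.04782658  0.2128555 ]
[0.13474648 0.01968973 0.40279209] [[ 0.39661729 -0.07251816  0.17945172]
 [ 0.40443932 -0.02319711  0.24000768]]
```

Run:
```python
from h import *
f=plan([.477,-.2037,.15],ori(-7.5,40),n=10)
```

```text
n 10 dr [-0.01, -0.02, -0.0] d(mm) [  46.9 -152.6  -71.5] w [-0.37 -1.   -0.13]
[[-0.02, -0.48, 0.33], [-0.02, -0.48, 0.33], [-0.02, -0.48, 0.33], [-0.02, -0.48, 0.33], [-0.02, -0.48, 0.33]]
[[-0.02, -0.48, 0.33], [-0.02, -0.48, 0.33], [-0.02, -0.48, 0.33], [-0.02, -0.48, 0.33], [-0.02, -0.48, 0.33]]
```

{"op": "send_rows", "data": {
  "xyz": [
    [-0.02,-0.48,0.33],
    [-0.02,-0.48,0.33],
    [-0.02,-0.48,0.33],
    [-0.02,-0.48,0.33],
    [-0.02,-0.48,0.33]
  ],
  "dr": [
    [-0.01,-0.02,0],
    [-0.01,-0.02,0],
    [-0.01,-0.02,0],
    [-0.01,-0.02,0],
    [-0.01,-0.02,0]
  ],
  "claw": [-1,-1,-1,-1,-1]
}}

```text
clock: 7.38
tool_pos: [0.454, -0.1213, 0.1815]
orientation: [[-0.767, 0.122, 0.63], [0.096, 0.993, -0.075], [-0.634, 0.003, -0.773]]
force: [0.3, -0.6, -3.4]
opening: 0.0616
gripper_force: 30.0
```

{"op": "send_rows", "data": {
  "xyz": [
    [-0.02,-0.48,0.33],
    [-0.02,-0.48,0.33],
    [-0.02,-0.48,0.33],
    [-0.02,-0.48,0.33],
    [-0.02,-0.48,0.33]
  ],
  "dr": [
    [-0.01,-0.02,0],
    [-0.01,-0.02,0],
    [-0.01,-0.02,0],
    [-0.01,-0.02,0],
    [-0.01,-0.02,0]
  ],
  "claw": [-1,-1,-1,-1,-1]
}}

```text
clock: 7.8
tool_pos: [0.4792, -0.1964, 0.1448]
orientation: [[-0.761, 0.118, 0.638], [0.095, 0.993, -0.07], [-0.642, 0.007, -0.767]]
force: [-0.8, 0.2, -2.6]
opening: 0.0619
gripper_force: 30.0
```

{"op": "send_rows", "data": {
  "xyz": [
    [0,0,0],
    [0,0,0],
    [0,0,0],
    [0,0,0],
    [0,0,0]
  ],
  "dr": [
    [0,0,0],
    [0,0,0],
    [0,0,0],
    [0,0,0],
    [0,0,0]
  ],
  "claw": [-1,-1,-1,-1,-1]
}}

```text
clock: 8.22
tool_pos: [0.4796, -0.1961, 0.1467]
orientation: [[-0.759, 0.119, 0.64], [0.095, 0.993, -0.071], [-0.644, 0.007, -0.765]]
force: [-0.7, 0.2, -3.7]
opening: 0.0618
gripper_force: 30.0
```

Run:
```python
from h import *
w,dw,mw=snap("wrist");P=pts(dw,mw)
s=read_state();print(s["tool_pos"],s["q"].round(1),s["force"])
q=P[150:225,222:297].reshape(-1,3);q=q[(q[:,2]>.1)&(q[:,2]<.26)]
q=q[q[:,0]<np.percentile(q[:,0],60)+.004]
print("face",len(q),np.median(q,0),np.linalg.lstsq(np.c_[q[:,1:],np.ones(len(q))],q[:,0],rcond=None)[0])
plan([.477,-.2037,.068],ori(-7.5,40),n=10)
```

```text
[ 0.4795539  -0.19623653  0.14666974] [ -44.9  -25.3  119.7   29.    55.8 -138.1] [ 0.18826016 -0.08624614 -3.54202413]
face 5622 [ 0.45008082 -0.19100056  0.13680481] [ 0.07007703 -0.19822381  0.48981431]
n 10 dr [0.01, 0.0, 0.0] d(mm) [ -2.6  -7.5 -78.7] w [0.75 0.09 0.26]
[[0.17, -0.03, 0.2], [0.17, -0.03, 0.2], [0.17, -0.03, 0.2], [0.17, -0.03, 0.2], [0.17, -0.03, 0.2]]
[[0.17, -0.03, 0.2], [0.17, -0.03, 0.2], [0.17, -0.03, 0.2], [0.17, -0.03, 0.2], [0.17, -0.03, 0.2]]
```

{"op": "send_rows", "data": {
  "xyz": [
    [0.17,-0.03,0.2],
    [0.17,-0.03,0.2],
    [0.17,-0.03,0.2],
    [0.17,-0.03,0.2],
    [0.17,-0.03,0.2]
  ],
  "dr": [
    [0.01,0,0],
    [0.01,0,0],
    [0.01,0,0],
    [0.01,0,0],
    [0.01,0,0]
  ],
  "claw": [-1,-1,-1,-1,-1]
}}

```text
clock: 8.68
tool_pos: [0.4782, -0.2009, 0.1049]
orientation: [[-0.76, 0.124, 0.638], [0.098, 0.992, -0.076], [-0.642, 0.005, -0.766]]
force: [0.7, -0.4, -3.7]
opening: 0.0616
gripper_force: 30.0
```

Run:
```python
from h import *
p,d,m=snap("top");P=pts(d,m);s=read_state();print(s["tool_pos"],s["q"].round(1),s["force"])
w,dw,mw=snap("wrist");W=pts(dw,mw);save("f_wrist",w);np.savez("w4",p=w,P=W)
plan([.477,-.2037,.068],ori(-7.5,40),n=5)
```

```text
[ 0.4772906  -0.20025253  0.10262646] [ -45.4  -22.7  123.2   31.1   50.9 -141.9] [-1.44917601 -0.52464887 -4.80187605]
n 5 dr [0.02, -0.01, 0.0] d(mm) [ -0.4  -3.5 -35.4] w [ 0.57 -0.2   0.06]
[[0.15, -0.03, 0.18], [0.15, -0.02, 0.18], [0.15, -0.02, 0.18], [0.15, -0.02, 0.18], [0.15, -0.02, 0.18]]
```

View pics/f_wrist.png

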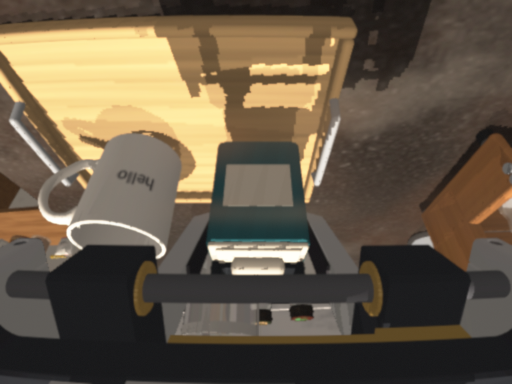

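The wrist view shows the caddy (258,190) over the tray's empty half, clear of the mug (130,195) and the wire grip (330,145). Joint 6 is near its limit, so I yaw a few degrees while lowering.

Run:
```python
from h import *
R=ori(-13,40)
f=plan([.4785,-.2037,.071],R,n=5)
```

```text
n 5 dr [0.14, -0.01, 0.14] d(mm) [  1.1  -3.5 -32.4] w [ 4.09 -0.22  4.28]
[[0.13, -0.02, 0.17], [0.13, -0.02, 0.17], [0.13, -0.02, 0.17], [0.13, -0.02, 0.17], [0.13, -0.02, 0.17]]
```

{"op": "send_rows", "data": {
  "xyz": [
    [0.13,-0.02,0.17],
    [0.13,-0.02,0.17],
    [0.13,-0.02,0.17],
    [0.13,-0.02,0.17],
    [0.13,-0.02,0.17]
  ],
  "dr": [
    [0.14,-0.01,0.14],
    [0.14,-0.01,0.14],
    [0.14,-0.01,0.14],
    [0.14,-0.01,0.14],
    [0.14,-0.01,0.14]
  ],
  "claw": [-1,-1,-1,-1,-1]
}}

```text
clock: 9.2
tool_pos: [0.4798, -0.2045, 0.0744]
orientation: [[-0.743, 0.226, 0.63], [0.17, 0.974, -0.15], [-0.648, -0.004, -0.762]]
force: [0.9, -0.3, -3.2]
opening: 0.0618
gripper_force: 30.0
```

Run:
```python
from h import *
w,dw,mw=snap("wrist");W=pts(dw,mw)
s=read_state();print(s["tool_pos"],s["q"].round(1),s["force"])
q=W[155:228,226:290].reshape(-1,3);q=q[q[:,2]>.03];print("face fit",np.linalg.lstsq(np.c_[q[:,1:],np.ones(len(q))],q[:,0],rcond=None)[0],np.median(q,0),np.percentile(q[:,2],[1,99]))
# lowest point of face
c=W[120:200,250:268].reshape(-1,3);x0=np.median(W[190,250:268,0]);c=c[abs(c[:,0]-x0)<.006];print("face zmin",np.percentile(c[:,2],1))
plan([.4785,-.2037,.063],ori(-13,40),n=5)
```

```text
[ 0.47896549 -0.2033211   0.07234229] [ -41.6  -21.8  126.6   27.3   41.9 -133.6] [-0.5979613   1.43671841 -4.59740253]
face fit [ 0.1186955  -0.16691043  0.48495533] [ 0.45081491 -0.1973162   0.06769669] [0.03581814 0.0936554 ]
face zmin 0.006629385033450209
n 5 dr [-0.01, 0.01, 0.0] d(mm) [-0.5 -0.4 -9.3] w [-0.17  0.19  0.06]
[[0.04, -0.0, 0.05], [0.04, -0.0, 0.05], [0.04, -0.0, 0.05], [0.04, -0.0, 0.05], [0.04, -0.0, 0.05]]
```

Run:
```python
from h import *
P=np.load("w4.npz")["P"]
for v in range(145,262,10): print(v,P[v,230].round(4),P[v,258].round(4),P[v,290].round(4))
w,dw,mw=snap("wrist");W=pts(dw,mw)
s=read_state();print(s["orientation"],s["tool_pos"],mw["attitude"],mw["xyz"])
for v in range(145,262,10): print(v,W[v,230].round(4),W[v,258].round(4),W[v,290].round(4))
```

```text
145 [ 0.4451 -0.2161  0.0539] [ 0.4482 -0.1956  0.0536] [ 0.4503 -0.1721  0.0545]
155 [ 0.3057 -0.1792  0.1994] [ 0.4482 -0.1957  0.0636] [ 0.4502 -0.1728  0.0646]
165 [ 0.4449 -0.215   0.0739] [ 0.4469 -0.1956  0.0744] [ 0.4504 -0.1736  0.0739]
175 [ 0.4453 -0.2146  0.0826] [ 0.4467 -0.1956  0.0835] [ 0.4493 -0.1743  0.0836]
185 [ 0.4447 -0.2139  0.0916] [ 0.4473 -0.1958  0.0914] [ 0.4502 -0.1749  0.0913]
195 [ 0.4452 -0.2136  0.0992] [ 0.4476 -0.1959  0.0992] [ 0.4505 -0.1755  0.0991]
205 [ 0.4461 -0.2134  0.1063] [ 0.4469 -0.1959  0.1073] [ 0.4512 -0.1761  0.1062]
215 [ 0.4457 -0.213   0.1139] [ 0.4481 -0.196   0.1138] [ 0.4502 -0.1766  0.1141]
225 [ 0.4463 -0.2127  0.1205] [ 0.4485 -0.1961  0.1205] [ 0.4507 -0.1771  0.1207]
235 [ 0.4458 -0.2123  0.1274] [ 0.4478 -0.1961  0.1274] [ 0.4509 -0.1776  0.1272]
245 [ 0.448  -0.2124  0.1326] [ 0.4504 -0.1965  0.1325] [ 0.4527 -0.1781  0.1327]
255 [ 0.4558 -0.2139  0.1355] [ 0.4568 -0.1973  0.136 ] [ 0.4579 -0.1785  0.1366]
[[-0.74496794  0.22406639  0.62834467]
 [ 0.16930198  0.97456931 -0.14680427]
 [-0.64525934 -0.00298448 -0.76395777]
[... 479 characters left out ...]
6 -0.1959  0.0526] [ 0.4554 -0.1749  0.0518]
185 [ 0.4451 -0.2137  0.0613] [ 0.4503 -0.1961  0.0604] [ 0.4548 -0.1755  0.0606]
195 [ 0.446  -0.2135  0.0687] [ 0.4495 -0.1959  0.069 ] [ 0.4553 -0.176   0.0682]
205 [ 0.4462 -0.2131  0.0762] [ 0.4492 -0.1958  0.0768] [ 0.4535 -0.1764  0.0769]
215 [ 0.4467 -0.2128  0.0832] [ 0.45   -0.1959  0.0835] [ 0.4545 -0.1769  0.0834]
225 [ 0.4468 -0.2124  0.0901] [ 0.4509 -0.1962  0.0899] [ 0.4549 -0.1774  0.09  ]
235 [ 0.446  -0.2117  0.0972] [ 0.4505 -0.196   0.0967] [ 0.4557 -0.1779  0.0962]
245 [ 0.4491 -0.2123  0.102 ] [ 0.4526 -0.1965  0.102 ] [ 0.4571 -0.1785  0.1018]
255 [ 0.456  -0.2144  0.1052] [ 0.4588 -0.1979  0.1055] [ 0.4623 -0.1794  0.1058]
```

The earlier fit was thrown off by depth outliers. The face is vertical and the caddy upright, about 12 mm above the tray floor. I lower it gently.

{"op": "send_rows", "data": {
  "xyz": [
    [0.04,0,0.05],
    [0.04,0,0.05],
    [0.04,0,0.05],
    [0.04,0,0.05],
    [0.03,0,0.03]
  ],
  "dr": [
    [0,0,0],
    [0,0,0],
    [0,0,0],
    [0,0,0],
    [0,0,0]
  ],
  "claw": [-1,-1,-1,-1,-1]
}}

```text
clock: 9.72
tool_pos: [0.4798, -0.2046, 0.0655]
orientation: [[-0.743, 0.225, 0.63], [0.169, 0.974, -0.149], [-0.647, -0.005, -0.762]]
force: [0.4, 0.0, -2.7]
opening: 0.062
gripper_force: 30.0
```

{"op": "send_rows", "data": {
  "xyz": [
    [0.01,0,0.01],
    [0.01,0,0.01],
    [0.01,0,0.01],
    [0,0,0],
    [0,0,0]
  ],
  "dr": [
    [0,0,0],
    [0,0,0],
    [0,0,0],
    [0,0,0],
    [0,0,0]
  ],
  "claw": [-1,-1,-1,-1,-1]
}}

```text
clock: 10.13
tool_pos: [0.4797, -0.2044, 0.0643]
orientation: [[-0.743, 0.225, 0.63], [0.169, 0.974, -0.149], [-0.647, -0.005, -0.762]]
force: [0.4, 0.6, -4.3]
opening: 0.0618
gripper_force: 30.0
```

{"op": "send_rows", "data": {
  "xyz": [
    [0.02,0,0.02],
    [0.02,0,0.02],
    [0,0,0],
    [0,0,0],
    [0,0,0]
  ],
  "dr": [
    [0,0,0],
    [0,0,0],
    [0,0,0],
    [0,0,0],
    [0,0,0]
  ],
  "claw": [-1,-1,-1,-1,-1]
}}

```text
clock: 10.55
tool_pos: [0.4795, -0.2043, 0.0625]
orientation: [[-0.743, 0.225, 0.63], [0.169, 0.974, -0.149], [-0.647, -0.005, -0.762]]
force: [1.2, -0.2, -3.8]
opening: 0.0615
gripper_force: 30.0
```

{"op": "send_rows", "data": {
  "xyz": [
    [0.01,0,0.01],
    [0.01,0,0.01],
    [0,0,0],
    [0,0,0],
    [0,0,0]
  ],
  "dr": [
    [0,0,0],
    [0,0,0],
    [0,0,0],
    [0,0,0],
    [0,0,0]
  ],
  "claw": [-1,-1,-1,-1,-1]
}}

```text
clock: 10.97
tool_pos: [0.4795, -0.2043, 0.0617]
orientation: [[-0.743, 0.225, 0.63], [0.169, 0.974, -0.149], [-0.647, -0.005, -0.762]]
force: [0.5, 0.4, -3.1]
opening: 0.062
gripper_force: 30.0
```

{"op": "send_rows", "data": {
  "xyz": [
    [0.01,0,0.01],
    [0.01,0,0.01],
    [0,0,0],
    [0,0,0],
    [0,0,0]
  ],
  "dr": [
    [0,0,0],
    [0,0,0],
    [0,0,0],
    [0,0,0],
    [0,0,0]
  ],
  "claw": [-1,-1,-1,-1,-1]
}}

```text
clock: 11.38
tool_pos: [0.4794, -0.2043, 0.0608]
orientation: [[-0.743, 0.225, 0.63], [0.169, 0.974, -0.149], [-0.647, -0.005, -0.762]]
force: [0.4, -0.1, -3.1]
opening: 0.0618
gripper_force: 30.0
```

{"op": "send_rows", "data": {
  "xyz": [
    [0.01,0,0.01],
    [0.01,0,0.01],
    [0,0,0],
    [0,0,0],
    [0,0,0]
  ],
  "dr": [
    [0,0,0],
    [0,0,0],
    [0,0,0],
    [0,0,0],
    [0,0,0]
  ],
  "claw": [-1,-1,-1,-1,-1]
}}

```text
clock: 11.8
tool_pos: [0.4797, -0.2045, 0.0607]
orientation: [[-0.743, 0.225, 0.631], [0.169, 0.974, -0.15], [-0.648, -0.005, -0.761]]
force: [-1.0, 1.4, 0.3]
opening: 0.0617
gripper_force: 30.0
```

{"op": "send_rows", "data": {
  "xyz": [
    [0,0,0],
    [0,0,0],
    [0,0,0],
    [0,0,0],
    [0,0,0]
  ],
  "dr": [
    [0,0,0],
    [0,0,0],
    [0,0,0],
    [0,0,0],
    [0,0,0]
  ],
  "claw": [0.34,0.4,0.5,0.6,0.66]
}}

```text
clock: 12.22
tool_pos: [0.4795, -0.2045, 0.0603]
orientation: [[-0.743, 0.225, 0.63], [0.168, 0.974, -0.15], [-0.648, -0.005, -0.762]]
force: [-0.3, -0.5, -1.0]
opening: 0.0768
gripper_force: 0.0
```

Run:
```python
from h import *
s=read_state();print(s["q"].round(1),s["force"],s["opening"],s["gripper_force"])
R=np.array(s["orientation"]);p=np.array(s["tool_pos"])
f=plan(p+[0,0,.115],R,n=10)
plan([.46,-.198,.215],ori(-13,0),n=10,frm=f)
```

```text
[ -41.7  -20.7  127.5   28.6   40.  -135.4] [-0.31465522 -0.48925556 -1.04214326] 0.07677401017808837 0.0
n 10 dr [0.0, 0.0, 0.0] d(mm) [  0.   0. 115.] w [0. 0. 0.]
[[-0.25, -0.0, -0.29], [-0.25, -0.0, -0.29], [-0.25, -0.0, -0.29], [-0.25, -0.0, -0.29], [-0.25, -0.0, -0.29]]
[[-0.25, -0.0, -0.29], [-0.25, -0.0, -0.29], [-0.25, -0.0, -0.29], [-0.25, -0.0, -0.29], [-0.25, -0.0, -0.29]]
n 10 dr [-0.0, 0.67, 0.0] d(mm) [-19.5   6.5  39.7] w [-0.28 40.37  0.08]
[[-0.03, 0.01, -0.15], [-0.02, 0.01, -0.15], [-0.01, 0.01, -0.15], [-0.0, 0.01, -0.15], [0.01, 0.01, -0.15]]
[[0.02, 0.01, -0.15], [0.03, 0.01, -0.15], [0.04, 0.01, -0.14], [0.05, 0.01, -0.14], [0.06, 0.01, -0.14]]
```

{"op": "send_rows", "data": {
  "xyz": [
    [-0.25,0,-0.29],
    [-0.25,0,-0.29],
    [-0.25,0,-0.29],
    [-0.25,0,-0.29],
    [-0.25,0,-0.29]
  ],
  "dr": [
    [0,0,0],
    [0,0,0],
    [0,0,0],
    [0,0,0],
    [0,0,0]
  ],
  "claw": [0.66,0.66,0.66,0.66,0.66]
}}

```text
clock: 12.63
tool_pos: [0.4798, -0.2042, 0.118]
orientation: [[-0.743, 0.225, 0.63], [0.169, 0.974, -0.149], [-0.647, -0.005, -0.762]]
force: [-0.5, 0.6, 0.8]
opening: 0.0781
gripper_force: 0.0
```

{"op": "send_rows", "data": {
  "xyz": [
    [-0.25,0,-0.29],
    [-0.25,0,-0.29],
    [-0.25,0,-0.29],
    [-0.25,0,-0.29],
    [-0.25,0,-0.29]
  ],
  "dr": [
    [0,0,0],
    [0,0,0],
    [0,0,0],
    [0,0,0],
    [0,0,0]
  ],
  "claw": [0.66,0.66,0.66,0.66,0.66]
}}

```text
clock: 13.05
tool_pos: [0.4803, -0.204, 0.1758]
orientation: [[-0.743, 0.225, 0.63], [0.169, 0.974, -0.149], [-0.647, -0.005, -0.762]]
force: [1.0, -0.4, 0.6]
opening: 0.0779
gripper_force: 0.0
```

{"op": "send_rows", "data": {
  "xyz": [
    [-0.03,0.01,-0.15],
    [-0.02,0.01,-0.15],
    [-0.01,0.01,-0.15],
    [0,0.01,-0.15],
    [0.01,0.01,-0.15]
  ],
  "dr": [
    [0,0.67,0],
    [0,0.67,0],
    [0,0.67,0],
    [0,0.67,0],
    [0,0.67,0]
  ],
  "claw": [0.66,0.66,0.66,0.66,0.66]
}}

```text
clock: 13.47
tool_pos: [0.4702, -0.2002, 0.1961]
orientation: [[-0.915, 0.226, 0.334], [0.21, 0.974, -0.083], [-0.344, -0.005, -0.939]]
force: [0.2, -1.3, 0.7]
opening: 0.0781
gripper_force: 0.0
```

{"op": "send_rows", "data": {
  "xyz": [
    [0.02,0.01,-0.15],
    [0.03,0.01,-0.15],
    [0.04,0.01,-0.14],
    [0.05,0.01,-0.14],
    [0.06,0.01,-0.14]
  ],
  "dr": [
    [0,0.67,0],
    [0,0.67,0],
    [0,0.67,0],
    [0,0.67,0],
    [0,0.67,0]
  ],
  "claw": [0.66,0.66,0.66,0.66,0.66]
}}

```text
clock: 13.88
tool_pos: [0.4606, -0.1962, 0.2158]
orientation: [[-0.974, 0.225, -0.001], [0.225, 0.974, -0.005], [-0.0, -0.005, -1.0]]
force: [0.1, 0.4, -0.5]
opening: 0.0783
gripper_force: 0.0
```

{"op": "send_rows", "data": {
  "xyz": [
    [0,0,0],
    [0,0,0],
    [0,0,0],
    [0,0,0],
    [0,0,0]
  ],
  "dr": [
    [0,0,0],
    [0,0,0],
    [0,0,0],
    [0,0,0],
    [0,0,0]
  ],
  "claw": [0.66,0.66,0.66,0.66,0.66]
}}

```text
clock: 14.3
tool_pos: [0.4596, -0.1959, 0.2148]
orientation: [[-0.974, 0.226, 0.002], [0.226, 0.974, -0.005], [-0.003, -0.005, -1.0]]
force: [-0.9, -0.4, 0.4]
opening: 0.0778
gripper_force: 0.0
```

Run:
```python
from h import *
s=read_state();print(s["tool_pos"],s["orientation"].round(3),s["q"].round(1),s["force"])
w,dw,mw=snap("wrist");np.savez("w5",p=w,P=pts(dw,mw));save("g_wrist",w);print(mw["xyz"],mw["attitude"])
```

```text
[ 0.45956514 -0.19591518  0.21477506] [[-0.974  0.226  0.002]
 [ 0.226  0.974 -0.005]
 [-0.003 -0.005 -1.   ]] [ -29.4   -1.8   83.8   -0.2   97.7 -106.4] [-0.88926357 -0.36190025  0.44175756]
[ 0.39024928 -0.17872893  0.39913199] [[ 0.22482547  0.94464939  0.23893731]
 [ 0.97438813 -0.2167981  -0.05971893]
 [-0.0046123   0.24624402 -0.96919689]]
```

View pics/g_wrist.png

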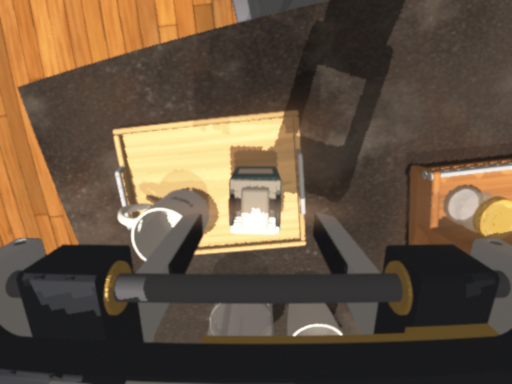

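The wrist view shows the caddy upright and released on the tray: cover block at (256,200), tabs at (236,187) and (275,187), mug undisturbed at (165,225).

Run:
```python
from h import *
z=np.load("w5.npz");p=z["p"];P=z["P"]
yaw=-13;c,s=np.cos(np.radians(yaw)),np.sin(np.radians(yaw));A=np.array([[c,s],[-s,c]])
m=np.zeros(p.shape[:2],bool);m[160:240,222:290]=1
for lo,hi in((.084,.098),(.098,.12),(.084,.12)):
    b=m&(P[...,2]>lo)&(P[...,2]<hi);q=P[b];r=cv2.minAreaRect(q[:,:2].astype(np.float32));print(lo,len(q),np.median(q[:,2]),r)
    l=q[:,:2]@A.T; print("  caddy-frame pct",np.percentile(l,[1,99],axis=0).round(4).tolist())
f=m&(P[...,2]>.03)&(P[...,2]<.08);q=P[f];
l=q[:,:2]@A.T;k=abs(l[:,0]-np.median(l[:,0]))<.005;a=np.polyfit(q[k][:,1],q[k][:,0],1);print("front yaw",np.degrees(np.arctan(-a[0])),q[k].mean(0),np.percentile(l[k][:,1],[1,99]))
hs=cv2.cvtColor(p,cv2.COLOR_RGB2HSV)
for nm,b in(("dark",m&(hs[...,2]<85)&(P[...,2]>.09)),("white",m&(hs[...,1]<60)&(hs[...,2]>150)&(P[...,2]>.1))):
    q=P[b];l=q[:,:2]@A.T;print(nm,len(q),np.percentile(l,[1,50,99],axis=0).round(4).tolist() if len(q) else '')
t=(read_state()["tool_pos"]);print("tcp in frame",A@t[:2])
```

```text
0.084 1501 0.09333806375502268 ((0.48431527614593506, -0.20521841943264008), (0.061593785881996155, 0.06954185664653778), 76.798583984375)
  caddy-frame pct [[0.4835, -0.1213], [0.5521, -0.0612]]
0.098 1487 0.10357450231997656 ((0.48563137650489807, -0.20608800649642944), (0.05983356386423111, 0.050392862409353256), 76.33415985107422)
  caddy-frame pct [[0.4946, -0.1209], [0.5429, -0.0626]]
0.084 2988 0.09732381750211822 ((0.48431527614593506, -0.20521841943264008), (0.061593785881996155, 0.06954185664653778), 76.798583984375)
  caddy-frame pct [[0.4837, -0.1211], [0.5516, -0.0616]]
front yaw -13.019874593383795 [ 0.45069901 -0.19743774  0.05702938] [-0.11985318 -0.06202418]
dark 54 [[0.4205, -0.1182], [0.5037, -0.1151], [0.5106, -0.0633]]
white 991 [[0.4958, -0.107], [0.5205, -0.0907], [0.543, -0.0677]]
tcp in frame [ 0.49192152 -0.08753469]
```

Run:
```python
from h import *
R=ori(-13.1,0)
f=plan([.485,-.2056,.15],R,n=5)
plan([.485,-.2056,.118],R,n=5,frm=f)
```

```text
n 5 dr [-0.01, 0.01, 0.0] d(mm) [ 25.4  -9.7 -64.9] w [-0.27  0.18  0.07]
[[-0.18, -0.02, 0.43], [-0.18, -0.02, 0.43], [-0.18, -0.02, 0.43], [-0.18, -0.02, 0.43], [-0.18, -0.02, 0.43]]
n 5 dr [0.0, 0.0, 0.0] d(mm) [  0.   0. -32.] w [0. 0. 0.]
[[0.0, 0.0, 0.21], [0.0, 0.0, 0.21], [0.0, 0.0, 0.21], [0.0, 0.0, 0.21], [0.0, 0.0, 0.21]]
```

{"op": "send_rows", "data": {
  "xyz": [
    [-0.18,-0.02,0.43],
    [-0.18,-0.02,0.43],
    [-0.18,-0.02,0.43],
    [-0.18,-0.02,0.43],
    [-0.18,-0.02,0.43]
  ],
  "dr": [
    [-0.01,0.01,0],
    [-0.01,0.01,0],
    [-0.01,0.01,0],
    [-0.01,0.01,0],
    [-0.01,0.01,0]
  ],
  "claw": [0.66,0.66,0.66,0.66,0.66]
}}

```text
clock: 14.77
tool_pos: [0.4859, -0.2051, 0.1477]
orientation: [[-0.974, 0.225, -0.005], [0.225, 0.974, 0.002], [0.005, 0.001, -1.0]]
force: [0.5, -0.5, -0.8]
opening: 0.0782
gripper_force: 0.0
```

{"op": "send_rows", "data": {
  "xyz": [
    [0,0,0],
    [0,0,0],
    [0,0,0],
    [0,0,0],
    [0,0,0]
  ],
  "dr": [
    [0,0,0],
    [0,0,0],
    [0,0,0],
    [0,0,0],
    [0,0,0]
  ],
  "claw": [0.66,0.66,0.66,0.66,0.66]
}}

```text
clock: 15.18
tool_pos: [0.4863, -0.2055, 0.1513]
orientation: [[-0.974, 0.225, -0.001], [0.225, 0.974, 0.0], [0.001, 0.0, -1.0]]
force: [-0.4, -0.3, 0.3]
opening: 0.0781
gripper_force: 0.0
```

Run:
```python
from h import *
R=ori(-13.1,0)
w,dw,mw=snap("wrist");P=pts(dw,mw)
print(read_state()["tool_pos"],mw["xyz"])
q=P[(abs(P[...,0]-.485)<.045)&(abs(P[...,1]+.205)<.045)&(P[...,2]>.084)&(P[...,2]<.125)];print(len(q),cv2.minAreaRect(q[:,:2].astype(np.float32)))
h=np.histogram(q[:,2],bins=np.arange(.084,.126,.002));print(h[0])
plan([.485,-.2056,.118],R,n=5)
```

```text
[ 0.48624671 -0.20545393  0.1512943 ] [ 0.4175184  -0.18933007  0.33598357]
4828 ((0.4842221438884735, -0.20524682104587555), (0.06193114444613457, 0.06925761699676514), 76.66142272949219)
[  46  173   79  441  813  690  137   80  176 1341  354   60  141  291
    6    0    0    0    0    0]
n 5 dr [0.0, -0.0, 0.0] d(mm) [ -1.2  -0.1 -33.3] w [ 0.   -0.06  0.09]
[[0.01, -0.0, 0.22], [0.01, -0.0, 0.22], [0.01, -0.0, 0.22], [0.01, -0.0, 0.22], [0.01, -0.0, 0.22]]
```

{"op": "send_rows", "data": {
  "xyz": [
    [0.01,0,0.22],
    [0.01,0,0.22],
    [0.01,0,0.22],
    [0.01,0,0.22],
    [0.01,0,0.2]
  ],
  "dr": [
    [0,0,0],
    [0,0,0],
    [0,0,0],
    [0,0,0],
    [0,0,0]
  ],
  "claw": [0.66,0.66,0.66,0.66,0.66]
}}

```text
clock: 15.65
tool_pos: [0.4839, -0.2046, 0.1165]
orientation: [[-0.974, 0.225, -0.004], [0.225, 0.974, 0.002], [0.004, 0.001, -1.0]]
force: [-0.8, -0.1, 0.7]
opening: 0.0779
gripper_force: 0.0
```

{"op": "send_rows", "data": {
  "xyz": [
    [0,0,0],
    [0,0,0],
    [0,0,0],
    [0,0,0],
    [0,0,0]
  ],
  "dr": [
    [0,0,0],
    [0,0,0],
    [0,0,0],
    [0,0,0],
    [0,0,0]
  ],
  "claw": [0.66,0.66,0.66,0.66,0.66]
}}

```text
clock: 16.07
tool_pos: [0.4846, -0.205, 0.1183]
orientation: [[-0.974, 0.225, -0.002], [0.225, 0.974, 0.001], [0.002, 0.0, -1.0]]
force: [1.0, -0.3, -0.9]
opening: 0.0779
gripper_force: 0.0
```

{"op": "send_rows", "data": {
  "xyz": [
    [0,0,0],
    [0,0,0],
    [0,0,0],
    [0,0,0],
    [0,0,0]
  ],
  "dr": [
    [0,0,0],
    [0,0,0],
    [0,0,0],
    [0,0,0],
    [0,0,0]
  ],
  "claw": [0.5,0.36,0.28,0.22,0.16]
}}

```text
clock: 16.48
tool_pos: [0.4843, -0.2049, 0.1179]
orientation: [[-0.974, 0.225, -0.003], [0.225, 0.974, 0.001], [0.003, 0.001, -1.0]]
force: [-0.3, 0.1, 0.3]
opening: 0.0552
gripper_force: 0.0
```

{"op": "send_rows", "data": {
  "xyz": [
    [0,0,0],
    [0,0,0],
    [0,0,0],
    [0,0,0],
    [0,0,0]
  ],
  "dr": [
    [0,0,0],
    [0,0,0],
    [0,0,0],
    [0,0,0],
    [0,0,0]
  ],
  "claw": [0.1,0,-0.3,-0.6,-1]
}}

```text
clock: 16.9
tool_pos: [0.4843, -0.2049, 0.1178]
orientation: [[-0.974, 0.225, -0.003], [0.225, 0.974, 0.001], [0.003, 0.001, -1.0]]
force: [-0.6, 0.1, -0.4]
opening: 0.0306
gripper_force: 0.0
```

{"op": "send_rows", "data": {
  "xyz": [
    [0,0,0],
    [0,0,0],
    [0,0,0],
    [0,0,0],
    [0,0,0]
  ],
  "dr": [
    [0,0,0],
    [0,0,0],
    [0,0,0],
    [0,0,0],
    [0,0,0]
  ],
  "claw": [-1,-1,-1,-1,-1]
}}

```text
clock: 17.32
tool_pos: [0.4843, -0.2049, 0.1178]
orientation: [[-0.974, 0.225, -0.003], [0.225, 0.974, 0.001], [0.003, 0.001, -1.0]]
force: [-0.2, -0.3, 0.1]
opening: 0.001
gripper_force: 0.0
```

The fingers shut on nothing, so I look before doing anything else.

Run:
```python
from h import *
s=read_state();print(s["tool_pos"],s["opening"],s["gripper_force"],s["force"])
w,dw,mw=snap("wrist");W=pts(dw,mw);p,d,m=snap("scene");S=pts(d,m)
np.savez("w6",p=w,P=W);np.savez("s6",p=p,P=S)
a=cv2.resize(p[110:190,250:350],(400,320),interpolation=cv2.INTER_CUBIC)
b=cv2.resize(w[130:290,150:350],(400,320),interpolation=cv2.INTER_CUBIC);save("h_two",np.hstack([a,b]))
for P in(W,S):
    q=P[(abs(P[...,0]-.485)<.045)&(abs(P[...,1]+.205)<.045)&(P[...,2]>.06)&(P[...,2]<.16)];print(len(q),np.histogram(q[:,2],bins=np.arange(.06,.162,.004))[0])
```

```text
[ 0.48431791 -0.20485941  0.11781679] 0.0009511510196919103 0.0 [-0.16574888 -0.34414272  0.09134481]
5660 [  34   66   32   59   60   47  259  610 1493  278 1002  305  590    5
    0   10   32   64   81   91  123   94  103  100  122]
336 [20  5 24 15 11 15 26 30 38 21 37 36 11  3  0  0  0  5  7  6  3  5  7  5
  6]
```

View pics/h_two.png

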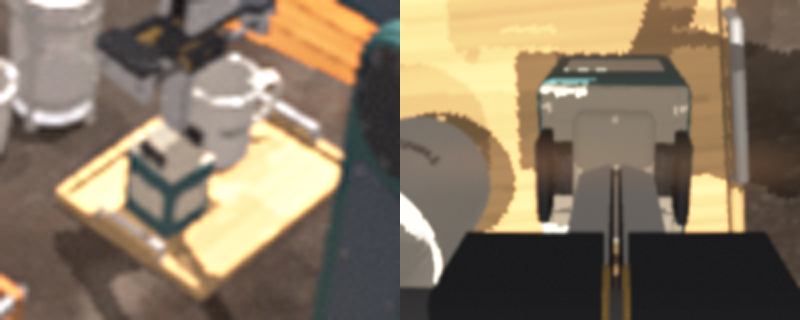

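The fingers stand above the cover block (right picture: tips at about (615,165), over the block at (615,140)), so they reach less far than I assumed. I measure the tip height from depth.

Run:
```python
from h import *
z=np.load("w6.npz");W=z["P"]
for v in range(196,262,4): print(v,*[W[v,u].round(3).tolist() for u in(245,256,262)])
print(vision.camera_model("wrist")["K"][0])
S=np.load("s6.npz");P=S["P"];m=(abs(P[...,0]-.485)<.03)&(abs(P[...,1]+.205)<.03)&(P[...,2]>.1)&(P[...,2]<.2);v,u=np.where(m)
for uu in np.unique(u): print(uu,[(int(a),P[a,uu].round(3).tolist()) for a in v[u==uu]][-8:][::2]) if 288<uu<298 else 0
```

```text
196 [0.467, -0.21, 0.104] [0.468, -0.202, 0.103] [0.47, -0.198, 0.103]
200 [0.47, -0.211, 0.104] [0.471, -0.203, 0.104] [0.472, -0.198, 0.104]
204 [0.473, -0.212, 0.103] [0.475, -0.204, 0.103] [0.476, -0.199, 0.103]
208 [0.476, -0.212, 0.104] [0.478, -0.204, 0.104] [0.479, -0.2, 0.103]
212 [0.479, -0.213, 0.103] [0.481, -0.205, 0.104] [0.475, -0.199, 0.124]
216 [0.473, -0.21, 0.131] [0.476, -0.204, 0.127] [0.475, -0.199, 0.132]
220 [0.473, -0.21, 0.139] [0.476, -0.204, 0.136] [0.475, -0.2, 0.14]
224 [0.473, -0.21, 0.147] [0.476, -0.204, 0.143] [0.475, -0.2, 0.146]
228 [0.473, -0.21, 0.153] [0.476, -0.204, 0.15] [0.475, -0.2, 0.153]
232 [0.473, -0.209, 0.159] [0.476, -0.204, 0.155] [0.475, -0.2, 0.158]
236 [0.473, -0.209, 0.165] [0.476, -0.204, 0.161] [0.475, -0.2, 0.165]
240 [0.473, -0.209, 0.17] [0.476, -0.203, 0.167] [0.475, -0.2, 0.17]
244 [0.473, -0.209, 0.175] [0.476, -0.204, 0.171] [0.475, -0.2, 0.174]
248 [0.45, -0.201, 0.228] [0.476, -0.203, 0.176] [0.475, -0.2, 0.179]
252 [0.451, -0.201, 0.231] [0.476, -0.203, 0.18] [0.475, -0.2, 0.183]
256 [0.45, -0.2, 0.233] [0.476, -0.203
[... 580 characters left out ...]
1]), (145, [0.49, -0.206, 0.102]), (148, [0.48, -0.19, 0.103])]
293 [(142, [0.48, -0.193, 0.133]), (144, [0.488, -0.211, 0.105]), (146, [0.481, -0.199, 0.107]), (148, [0.475, -0.191, 0.105])]
294 [(142, [0.479, -0.199, 0.129]), (145, [0.481, -0.206, 0.107]), (147, [0.476, -0.199, 0.104]), (149, [0.471, -0.191, 0.102])]
295 [(140, [0.477, -0.201, 0.14]), (142, [0.475, -0.201, 0.13]), (145, [0.479, -0.211, 0.105]), (147, [0.474, -0.204, 0.102])]
296 [(139, [0.478, -0.211, 0.138]), (141, [0.475, -0.207, 0.131]), (143, [0.485, -0.227, 0.1]), (147, [0.47, -0.204, 0.104])]
297 [(137, [0.475, -0.213, 0.148]), (142, [0.481, -0.228, 0.107]), (144, [0.478, -0.225, 0.1]), (147, [0.467, -0.207, 0.103])]
```

Run:
```python
from h import *
# open 78 mm, TCP z .2148, xy (.4596,-.1959)
P=np.load("w5.npz")["P"];t=np.array([.4596,-.1959,.2148]);R=ori(-13,0)
L=(P-t)@R
m=(abs(L[...,0])<.03)&(abs(L[...,1])<.07)&(L[...,2]<.06)&(L[...,2]>-.1)
m[300:]=0
for sgn in(1,-1):
    q=L[m&(sgn*L[...,1]>0.02)];print(len(q),"max z ahead",np.sort(q[:,2])[-8:].round(4)); k=q[:,2]>np.sort(q[:,2])[-1]-.012; print(q[k].mean(0),q[k].min(0),q[k].max(0))
P=np.load("w6.npz")["P"];t=np.array([.4843,-.2049,.1178]);L=(P-t)@R
m=(abs(L[...,0])<.03)&(abs(L[...,1])<.04)&(L[...,2]<.01)&(L[...,2]>-.1);q=L[m];print("shut",np.sort(q[:,2])[-8:].round(4))
P=np.load("w4.npz")["P"];t=np.array([.4773,-.2003,.1026]);R=ori(-7.5,40);L=(P-t)@R
m=(abs(L[...,0])<.015)&(abs(L[...,1])>.032)&(abs(L[...,1])<.05)&(L[...,2]<.05)&(L[...,2]>-.1);q=L[m];print("grip caddy",len(q),np.sort(q[:,2])[-8:].round(4))
```

```text
2258 max z ahead [-0.0057 -0.0052 -0.0052 -0.0051 -0.005  -0.0049 -0.0049 -0.0047]
[ 0.00509214  0.04150247 -0.01136594] [-0.00725305  0.03910819 -0.01665387] [ 0.01060824  0.05067455 -0.00470469]
2252 max z ahead [-0.0061 -0.006  -0.006  -0.0058 -0.0055 -0.0053 -0.0053 -0.0048]
[ 0.0049081  -0.04085171 -0.01175969] [-0.00777344 -0.04959466 -0.01674587] [ 0.01090974 -0.03861433 -0.00482695]
shut [0.0095 0.0097 0.0097 0.0098 0.0098 0.0099 0.0099 0.0099]
grip caddy 3096 [-0.0086 -0.0085 -0.0082 -0.008  -0.0067 -0.0064 -0.0063 -0.0052]
```

Depth puts the real fingertips about 5 mm behind the TCP, not 22 mm ahead, which agrees with them shutting above the block. I reopen and go about 26 mm lower. The fingers pass clear of the body either way.

{"op": "send_rows", "data": {
  "xyz": [
    [0,0,0],
    [0,0,0],
    [0,0,0],
    [0,0,0],
    [0,0,0]
  ],
  "dr": [
    [0,0,0],
    [0,0,0],
    [0,0,0],
    [0,0,0],
    [0,0,0]
  ],
  "claw": [0.66,0.66,0.66,0.66,0.66]
}}

```text
clock: 17.83
tool_pos: [0.4843, -0.2049, 0.1178]
orientation: [[-0.974, 0.225, -0.003], [0.225, 0.974, 0.001], [0.003, 0.001, -1.0]]
force: [-0.2, -0.2, -0.3]
opening: 0.0306
gripper_force: 0.0
```

{"op": "send_rows", "data": {
  "xyz": [
    [0,0,0],
    [0,0,0],
    [0,0,0],
    [0,0,0],
    [0,0,0]
  ],
  "dr": [
    [0,0,0],
    [0,0,0],
    [0,0,0],
    [0,0,0],
    [0,0,0]
  ],
  "claw": [0.66,0.66,0.66,0.66,0.66]
}}

```text
clock: 18.25
tool_pos: [0.4843, -0.2049, 0.1178]
orientation: [[-0.974, 0.225, -0.003], [0.225, 0.974, 0.001], [0.003, 0.001, -1.0]]
force: [0.2, -1.3, -0.2]
opening: 0.0638
gripper_force: 0.0
```

{"op": "send_rows", "data": {
  "xyz": [
    [-0.01,0,0.16],
    [-0.01,0,0.16],
    [0,0,0.16],
    [0,0,0.16],
    [0,0,0.16]
  ],
  "dr": [
    [0,0,0],
    [0,0,0],
    [0,0,0],
    [0,0,0],
    [0,0,0]
  ],
  "claw": [0.66,0.66,0.66,0.66,0.66]
}}

```text
clock: 18.67
tool_pos: [0.4846, -0.2048, 0.0929]
orientation: [[-0.974, 0.225, -0.003], [0.225, 0.974, 0.002], [0.004, 0.001, -1.0]]
force: [-0.2, -0.1, -0.2]
opening: 0.0779
gripper_force: 0.0
```

{"op": "send_rows", "data": {
  "xyz": [
    [0,0,0],
    [0,0,0],
    [0,0,0],
    [0,0,0],
    [0,0,0]
  ],
  "dr": [
    [0,0,0],
    [0,0,0],
    [0,0,0],
    [0,0,0],
    [0,0,0]
  ],
  "claw": [0.66,0.66,0.66,0.66,0.66]
}}

```text
clock: 19.08
tool_pos: [0.4851, -0.2051, 0.0942]
orientation: [[-0.974, 0.225, -0.002], [0.225, 0.974, 0.001], [0.002, 0.0, -1.0]]
force: [0.9, -0.6, -0.3]
opening: 0.0781
gripper_force: 0.0
```

Run:
```python
from h import *
s=read_state();print(s["tool_pos"],s["opening"],s["force"])
w,dw,mw=snap("wrist");P=pts(dw,mw);np.savez("w7",p=w,P=P);R=ori(-13.1,0);t=np.array(s["tool_pos"]);L=(P-t)@R
m=(abs(L[...,0])<.02)&(abs(L[...,1])<.06)&(abs(L[...,1])>.037);m[300:]=0
for sg in(1,-1):
    q=P[m&(sg*L[...,1]>0)&(P[...,2]>.05)&(P[...,2]<.17)];print("finger",len(q),"lowest z",np.sort(q[:,2])[:6].round(4))
q=P[(abs(L[...,0])<.04)&(abs(L[...,1])<.034)&(P[...,2]>.086)&(P[...,2]<.112)]
l=(q-t)@R;print("cover local",np.percentile(l,[1,99],axis=0).round(4).tolist(),np.histogram(q[:,2],bins=np.arange(.086,.114,.002))[0])
```

```text
[ 0.48508006 -0.20511389  0.09423949] 0.07807805323339786 [ 0.92118328 -0.59158728 -0.28133756]
finger 1927 lowest z [0.099  0.0991 0.0993 0.0995 0.0997 0.0999]
finger 1938 lowest z [0.099  0.0992 0.0993 0.0997 0.0998 0.1001]
cover local [[-0.0327, -0.0299, -0.017], [0.0346, 0.0286, 0.0074]] [ 324  127  699 1318 1045  254  112  280 2188  637   84  213  529    0]
```

{"op": "send_rows", "data": {
  "xyz": [
    [0,0,0.06],
    [0,0,0],
    [0,0,0],
    [0,0,0],
    [0,0,0]
  ],
  "dr": [
    [0,0,0],
    [0,0,0],
    [0,0,0],
    [0,0,0],
    [0,0,0]
  ],
  "claw": [0.6,0.5,0.4,0.32,0.28]
}}

```text
clock: 19.55
tool_pos: [0.4848, -0.205, 0.092]
orientation: [[-0.974, 0.225, -0.003], [0.225, 0.974, 0.001], [0.003, 0.001, -1.0]]
force: [0.6, 0.1, -0.9]
opening: 0.0609
gripper_force: 0.0
```

{"op": "send_rows", "data": {
  "xyz": [
    [0,0,0],
    [0,0,0],
    [0,0,0],
    [0,0,0],
    [0,0,0]
  ],
  "dr": [
    [0,0,0],
    [0,0,0],
    [0,0,0],
    [0,0,0],
    [0,0,0]
  ],
  "claw": [0.22,0.16,0.1,0.04,0]
}}

```text
clock: 19.97
tool_pos: [0.4849, -0.205, 0.0921]
orientation: [[-0.974, 0.225, -0.003], [0.225, 0.974, 0.001], [0.003, 0.001, -1.0]]
force: [0.1, -0.7, 0.4]
opening: 0.0474
gripper_force: 4.6
```

{"op": "send_rows", "data": {
  "xyz": [
    [0,0,0],
    [0,0,0],
    [0,0,0],
    [0,0,0],
    [0,0,0]
  ],
  "dr": [
    [0,0,0],
    [0,0,0],
    [0,0,0],
    [0,0,0],
    [0,0,0]
  ],
  "claw": [-0.1,-0.2,-0.2,-0.2,-0.2]
}}

```text
clock: 20.38
tool_pos: [0.485, -0.205, 0.0923]
orientation: [[-0.974, 0.225, -0.002], [0.225, 0.974, 0.001], [0.002, 0.001, -1.0]]
force: [-0.1, -0.5, 1.8]
opening: 0.0462
gripper_force: 29.9
```

Both tabs are at their stops (46 to 47 mm). I lift straight up, slowly at first.

{"op": "send_rows", "data": {
  "xyz": [
    [0,0,-0.15],
    [0,0,-0.15],
    [0,0,-0.2],
    [0,0,-0.2],
    [0,0,-0.2]
  ],
  "dr": [
    [0,0,0],
    [0,0,0],
    [0,0,0],
    [0,0,0],
    [0,0,0]
  ],
  "claw": [-0.3,-0.4,-0.6,-0.8,-1]
}}

```text
clock: 20.8
tool_pos: [0.485, -0.205, 0.1198]
orientation: [[-0.974, 0.225, -0.002], [0.225, 0.974, 0.001], [0.003, 0.001, -1.0]]
force: [-0.2, 0.4, -1.0]
opening: 0.0461
gripper_force: 29.9
```

Run:
```python
from h import *
s=read_state();print(s["tool_pos"],s["opening"],s["gripper_force"],s["force"])
w,dw,mw=snap("wrist");P=pts(dw,mw);R=ori(-13.1,0);t=np.array([.4848,-.2053,0]);L=(P-t)@R
m=(abs(L[...,0])<.04)&(abs(L[...,1])<.033)&(P[...,2]>.004)&(P[...,2]<.15);q=P[m]
print(np.histogram(q[:,2],bins=np.arange(.0,.15,.008))[0])
p,d,m2=snap("scene");hs=cv2.cvtColor(p,cv2.COLOR_RGB2HSV);S=pts(d,m2);L=(S-t)@R
m=(abs(L[...,0])<.045)&(abs(L[...,1])<.04)&(S[...,2]>.06)&(S[...,2]<.15);q=S[m];print(np.histogram(q[:,2],bins=np.arange(.06,.15,.006))[0])
save("i_two",np.hstack([cv2.resize(p[110:190,250:350],(400,320),interpolation=cv2.INTER_CUBIC),cv2.resize(w[130:290,150:350],(400,320),interpolation=cv2.INTER_CUBIC)]))
```

```text
[ 0.48502952 -0.20503829  0.11976265] 0.04614476193226382 29.93489384651184 [-0.21450751  0.40001517 -0.98217079]
[ 238  135   51   57   56   59   64  180  269  113  449  113    0    0
  827 2028 3252  913]
[41 51 31 32 42 10  0  2  2 25 44 35 45 14]
```

The cover came free: the wrist force is only about 1 N, and the box rim stays at its height. I carry the cover to the bare worktop between tray and rack.

Run:
```python
from h import *
R=ori(-13.1,0)
P=np.load("t3.npz")["P"]
P=np.load("top.npz")["P"];q=P[(abs(P[...,0]-.40)<.08)&(abs(P[...,1]-.06)<.09)];print("bare?",len(q),q[:,2].min(),q[:,2].max())
f=plan([.485,-.205,.18],R,n=5)
f=plan([.40,.06,.15],R,n=15,frm=f)
plan([.40,.06,.03],R,n=10,frm=f)
```

```text
bare? 1651 -0.014727711679212385 0.016218951280423388
n 5 dr [-0.0, 0.0, 0.0] d(mm) [-0.8  0.5 59.2] w [-0.01  0.    0.09]
[[0.01, 0.0, -0.39], [0.01, 0.0, -0.39], [0.01, 0.0, -0.39], [0.01, 0.0, -0.39], [0.01, 0.0, -0.39]]
n 15 dr [0.0, 0.0, 0.0] d(mm) [-85. 265. -30.] w [0. 0. 0.]
[[0.32, 0.53, 0.07], [0.32, 0.53, 0.07], [0.32, 0.53, 0.07], [0.32, 0.53, 0.07], [0.32, 0.53, 0.07]]
[[0.32, 0.53, 0.07], [0.32, 0.53, 0.07], [0.32, 0.53, 0.07], [0.32, 0.53, 0.07], [0.32, 0.53, 0.07]]
[[0.32, 0.53, 0.07], [0.32, 0.53, 0.07], [0.32, 0.53, 0.07], [0.32, 0.53, 0.07], [0.32, 0.53, 0.07]]
n 10 dr [0.0, 0.0, 0.0] d(mm) [   0.    0. -120.] w [0. 0. 0.]
[[0.0, 0.0, 0.4], [0.0, 0.0, 0.4], [0.0, 0.0, 0.4], [0.0, 0.0, 0.4], [0.0, 0.0, 0.4]]
[[0.0, 0.0, 0.4], [0.0, 0.0, 0.4], [0.0, 0.0, 0.4], [0.0, 0.0, 0.4], [0.0, 0.0, 0.4]]
```

{"op": "send_rows", "data": {
  "xyz": [
    [0,0,-0.39],
    [0,0,-0.39],
    [0,0,-0.39],
    [0,0,-0.39],
    [0,0,-0.39]
  ],
  "dr": [
    [0,0,0],
    [0,0,0],
    [0,0,0],
    [0,0,0],
    [0,0,0]
  ],
  "claw": [-1,-1,-1,-1,-1]
}}

```text
clock: 21.32
tool_pos: [0.4853, -0.2052, 0.1794]
orientation: [[-0.974, 0.225, -0.001], [0.225, 0.974, 0.001], [0.002, 0.0, -1.0]]
force: [-0.2, 0.4, -0.2]
opening: 0.0463
gripper_force: 29.9
```

{"op": "send_rows", "data": {
  "xyz": [
    [0.32,0.53,0.07],
    [0.32,0.53,0.07],
    [0.32,0.53,0.07],
    [0.32,0.53,0.07],
    [0.32,0.53,0.07]
  ],
  "dr": [
    [0,0,0],
    [0,0,0],
    [0,0,0],
    [0,0,0],
    [0,0,0]
  ],
  "claw": [-1,-1,-1,-1,-1]
}}

```text
clock: 21.73
tool_pos: [0.4561, -0.1162, 0.1683]
orientation: [[-0.974, 0.225, -0.001], [0.225, 0.974, 0.001], [0.002, 0.0, -1.0]]
force: [0.2, -0.1, 0.2]
opening: 0.0458
gripper_force: 29.9
```

{"op": "send_rows", "data": {
  "xyz": [
    [0.32,0.53,0.07],
    [0.32,0.53,0.07],
    [0.32,0.53,0.07],
    [0.32,0.53,0.07],
    [0.32,0.53,0.07]
  ],
  "dr": [
    [0,0,0],
    [0,0,0],
    [0,0,0],
    [0,0,0],
    [0,0,0]
  ],
  "claw": [-1,-1,-1,-1,-1]
}}

```text
clock: 22.15
tool_pos: [0.4272, -0.0278, 0.158]
orientation: [[-0.974, 0.225, -0.001], [0.225, 0.974, 0.001], [0.001, 0.001, -1.0]]
force: [-0.0, -0.1, -0.2]
opening: 0.046
gripper_force: 29.9
```

{"op": "send_rows", "data": {
  "xyz": [
    [0.32,0.53,0.07],
    [0.32,0.53,0.07],
    [0.32,0.53,0.07],
    [0.32,0.53,0.07],
    [0.32,0.53,0.07]
  ],
  "dr": [
    [0,0,0],
    [0,0,0],
    [0,0,0],
    [0,0,0],
    [0,0,0]
  ],
  "claw": [-1,-1,-1,-1,-1]
}}

```text
clock: 22.57
tool_pos: [0.3984, 0.0606, 0.1477]
orientation: [[-0.974, 0.225, -0.001], [0.225, 0.974, 0.001], [0.001, 0.001, -1.0]]
force: [-0.7, 0.5, 0.1]
opening: 0.0462
gripper_force: 29.9
```

{"op": "send_rows", "data": {
  "xyz": [
    [0,0,0],
    [0,0,0],
    [0,0,0],
    [0,0,0],
    [0,0,0]
  ],
  "dr": [
    [0,0,0],
    [0,0,0],
    [0,0,0],
    [0,0,0],
    [0,0,0]
  ],
  "claw": [-1,-1,-1,-1,-1]
}}

```text
clock: 22.98
tool_pos: [0.3988, 0.059, 0.1469]
orientation: [[-0.974, 0.226, -0.002], [0.226, 0.974, 0.001], [0.002, 0.0, -1.0]]
force: [-0.4, 0.0, -1.2]
opening: 0.0456
gripper_force: 29.9
```

Run:
```python
from h import *
s=read_state();print(s["tool_pos"],s["opening"],s["force"],s["q"].round(1))
w,dw,mw=snap("wrist");P=pts(dw,mw);t=s["tool_pos"]
m=(abs(P[...,0]-t[0])<.05)&(abs(P[...,1]-t[1])<.05)&(P[...,2]<t[2]+.02)&(P[...,2]>t[2]-.05)
q=P[m];print("cover",len(q),np.histogram(q[:,2]-t[2],bins=np.arange(-.03,.022,.003))[0])
q=P[(abs(P[...,0]-.33)<.03)&(abs(P[...,1]-t[1])<.08)];print("table",np.median(q[:,2]))
plan([t[0],t[1],.035],ori(-13.1,0),n=5)
```

```text
[0.39875929 0.05900823 0.14685272] 0.045613022695038224 [-0.35182601  0.01924918 -1.23245197] [ 3.000e-01 -1.320e+01  1.016e+02  1.000e-01  9.180e+01 -7.660e+01]
cover 6904 [   0    0    0    0    0    0    0    0    9  753 1698  212  284 2652
  433  404  459]
table 0.25743077094050465
n 5 dr [0.0, -0.01, 0.0] d(mm) [ 1.000e-01 -1.000e-01 -1.117e+02] w [ 0.03 -0.15  0.01]
[[-0.0, -0.0, 0.74], [-0.0, -0.0, 0.74], [-0.0, -0.0, 0.74], [-0.0, -0.0, 0.74], [-0.0, -0.0, 0.74]]
```

{"op": "send_rows", "data": {
  "xyz": [
    [0,0,0.4],
    [0,0,0.4],
    [0,0,0.4],
    [0,0,0.4],
    [0,0,0.4]
  ],
  "dr": [
    [0,-0.01,0],
    [0,0,0],
    [0,0,0],
    [0,0,0],
    [0,0,0]
  ],
  "claw": [-1,-1,-1,-1,-1]
}}

```text
clock: 23.45
tool_pos: [0.3985, 0.0593, 0.0861]
orientation: [[-0.974, 0.226, -0.002], [0.226, 0.974, 0.001], [0.002, 0.001, -1.0]]
force: [-0.7, -0.5, -0.9]
opening: 0.0457
gripper_force: 29.9
```

{"op": "send_rows", "data": {
  "xyz": [
    [0,0,0.4],
    [0,0,0.4],
    [0,0,0.4],
    [0,0,0.3],
    [0,0,0.2]
  ],
  "dr": [
    [0,0,0],
    [0,0,0],
    [0,0,0],
    [0,0,0],
    [0,0,0]
  ],
  "claw": [-1,-1,-1,-1,-1]
}}

```text
clock: 23.87
tool_pos: [0.3977, 0.0595, 0.0345]
orientation: [[-0.974, 0.226, -0.003], [0.226, 0.974, 0.001], [0.003, 0.0, -1.0]]
force: [0.3, 0.4, -0.6]
opening: 0.0456
gripper_force: 29.9
```

{"op": "send_rows", "data": {
  "xyz": [
    [0,0,0.1],
    [0,0,0.1],
    [0,0,0.05],
    [0,0,0],
    [0,0,0]
  ],
  "dr": [
    [0,0,0],
    [0,0,0],
    [0,0,0],
    [0,0,0],
    [0,0,0]
  ],
  "claw": [-1,-1,-1,-1,-1]
}}

```text
clock: 24.28
tool_pos: [0.3985, 0.0599, 0.0285]
orientation: [[-0.974, 0.225, -0.001], [0.225, 0.974, 0.001], [0.001, 0.001, -1.0]]
force: [0.2, -0.2, -0.5]
opening: 0.0461
gripper_force: 29.9
```

Contact is expected near 0.018, so I use smaller steps.

{"op": "send_rows", "data": {
  "xyz": [
    [0,0,0.07],
    [0,0,0.07],
    [0,0,0.06],
    [0,0,0.04],
    [0,0,0]
  ],
  "dr": [
    [0,0,0],
    [0,0,0],
    [0,0,0],
    [0,0,0],
    [0,0,0]
  ],
  "claw": [-1,-1,-1,-1,-1]
}}

```text
clock: 24.7
tool_pos: [0.3978, 0.0599, 0.0205]
orientation: [[-0.974, 0.225, -0.002], [0.225, 0.974, 0.001], [0.003, 0.0, -1.0]]
force: [0.5, -0.2, -1.1]
opening: 0.0459
gripper_force: 29.9
```

{"op": "send_rows", "data": {
  "xyz": [
    [0,0,0.03],
    [0,0,0.03],
    [0,0,0.02],
    [0,0,0],
    [0,0,0]
  ],
  "dr": [
    [0,0,0],
    [0,0,0],
    [0,0,0],
    [0,0,0],
    [0,0,0]
  ],
  "claw": [-1,-1,-1,-1,-1]
}}

```text
clock: 25.12
tool_pos: [0.3981, 0.0599, 0.0185]
orientation: [[-0.974, 0.225, -0.002], [0.225, 0.974, 0.001], [0.002, 0.001, -1.0]]
force: [0.4, 0.4, -1.2]
opening: 0.0458
gripper_force: 29.9
```

{"op": "send_rows", "data": {
  "xyz": [
    [0,0,0.03],
    [0,0,0],
    [0,0,0],
    [0,0,0],
    [0,0,0]
  ],
  "dr": [
    [0,0,0],
    [0,0,0],
    [0,0,0],
    [0,0,0],
    [0,0,0]
  ],
  "claw": [-1,-1,-1,-1,-1]
}}

```text
clock: 25.53
tool_pos: [0.3984, 0.0599, 0.0181]
orientation: [[-0.974, 0.225, -0.001], [0.225, 0.974, 0.001], [0.001, 0.001, -1.0]]
force: [-1.3, -0.3, 5.0]
opening: 0.0458
gripper_force: 30.0
```

{"op": "send_rows", "data": {
  "xyz": [
    [0,0,0.03],
    [0,0,0],
    [0,0,0],
    [0,0,0],
    [0,0,0]
  ],
  "dr": [
    [0,0,0],
    [0,0,0],
    [0,0,0],
    [0,0,0],
    [0,0,0]
  ],
  "claw": [-1,-1,-1,-1,-1]
}}

```text
clock: 25.95
tool_pos: [0.3985, 0.0599, 0.018]
orientation: [[-0.974, 0.225, -0.001], [0.225, 0.974, 0.001], [0.001, 0.001, -1.0]]
force: [-3.6, 0.3, 8.8]
opening: 0.0454
gripper_force: 30.0
```

It is down on the worktop. I release slowly and rise.

{"op": "send_rows", "data": {
  "xyz": [
    [0,0,-0.03],
    [0,0,0],
    [0,0,0],
    [0,0,0],
    [0,0,0]
  ],
  "dr": [
    [0,0,0],
    [0,0,0],
    [0,0,0],
    [0,0,0],
    [0,0,0]
  ],
  "claw": [0,0.06,0.12,0.18,0.24]
}}

```text
clock: 26.37
tool_pos: [0.3984, 0.0599, 0.0175]
orientation: [[-0.974, 0.225, -0.001], [0.225, 0.974, 0.001], [0.001, 0.001, -1.0]]
force: [-0.0, 0.6, 2.1]
opening: 0.0571
gripper_force: 1.6
```

{"op": "send_rows", "data": {
  "xyz": [
    [0,0,0],
    [0,0,0],
    [0,0,0],
    [0,0,0],
    [0,0,0]
  ],
  "dr": [
    [0,0,0],
    [0,0,0],
    [0,0,0],
    [0,0,0],
    [0,0,0]
  ],
  "claw": [0.32,0.42,0.54,0.66,0.66]
}}

```text
clock: 26.78
tool_pos: [0.3978, 0.0599, 0.0173]
orientation: [[-0.974, 0.225, -0.002], [0.225, 0.974, 0.001], [0.003, 0.0, -1.0]]
force: [-0.8, -0.1, -0.0]
opening: 0.0773
gripper_force: 0.0
```

{"op": "send_rows", "data": {
  "xyz": [
    [0,0,-0.2],
    [0,0,-0.4],
    [0,0,-0.6],
    [0,0,-0.8],
    [0,0,-0.8]
  ],
  "dr": [
    [0,0,0],
    [0,0,0],
    [0,0,0],
    [0,0,0],
    [0,0,0]
  ],
  "claw": [0.66,0.66,0.66,0.66,0.66]
}}

```text
clock: 27.2
tool_pos: [0.3977, 0.0598, 0.1024]
orientation: [[-0.974, 0.225, -0.003], [0.225, 0.974, 0.001], [0.003, 0.0, -1.0]]
force: [1.3, 0.9, -0.2]
opening: 0.0779
gripper_force: 0.0
```

{"op": "send_rows", "data": {
  "xyz": [
    [0.3,0,-0.8],
    [0.3,0,-0.8],
    [0.3,0,-0.6],
    [0,0,0],
    [0,0,0]
  ],
  "dr": [
    [0,0,0],
    [0,0,0],
    [0,0,0],
    [0,0,0],
    [0,0,0]
  ],
  "claw": [0.66,0.66,0.66,0.66,0.66]
}}

```text
clock: 27.62
tool_pos: [0.3728, 0.0658, 0.1687]
orientation: [[-0.974, 0.225, 0.002], [0.225, 0.974, 0.001], [-0.002, 0.001, -1.0]]
force: [0.4, 0.8, -0.3]
opening: 0.0779
gripper_force: 0.0
```

Run:
```python
from h import *
s=read_state();print(s["clock"],s["tool_pos"],s["force"])
w,dw,mw=snap("wrist");P=pts(dw,mw);p,d,m=snap("scene");S=pts(d,m)
for n,Q in(("wrist",P),("scene",S)):
    q=Q[(abs(Q[...,0]-.398)<.05)&(abs(Q[...,1]-.06)<.05)&(Q[...,2]>.009)&(Q[...,2]<.07)]
    print(n,len(q),np.histogram(q[:,2],bins=np.arange(.009,.05,.003))[0],cv2.minAreaRect(q[:,:2].astype(np.float32)) if len(q) else '')
    q=Q[(abs(Q[...,0]-.485)<.05)&(abs(Q[...,1]+.205)<.05)&(Q[...,2]>.07)&(Q[...,2]<.12)];print("caddy",len(q),cv2.minAreaRect(q[:,:2].astype(np.float32)) if len(q) else '',q[:,2].max() if len(q) else '')
save("j",np.hstack([cv2.resize(p[100:250,140:350],(460,329),interpolation=cv2.INTER_CUBIC),cv2.resize(w,(330,248+81))]))
```

```text
27.6167 [0.37281531 0.06582913 0.16867365] [ 0.36427784  0.83822736 -0.28239528]
wrist 2369 [  0   8 214 683 214  74 732 214  82 148   0   0   0] ((0.39882656931877136, 0.059968121349811554), (0.05962815135717392, 0.06660549342632294), 75.862060546875)
caddy 0  
scene 247 [ 3  9 34 31 26 38 40 38 16  9  2  1  0] ((0.3981872797012329, 0.06041119247674942), (0.06330116093158722, 0.07144644111394882), 76.90847778320312)
caddy 0
```

View pics/j.png

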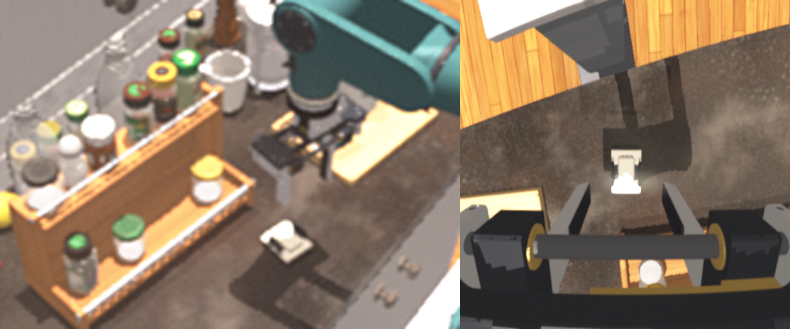

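The scene shows the cover flat on the bare worktop (285,240) with the jars standing in the rack. The arm hides the tray, so I check the caddy and mug numerically in the top view and then hand in.

Run:
```python
from h import *
p,d,m=snap("top");T=pts(d,m)
q=T[(abs(T[...,0]-.485)<.06)&(abs(T[...,1]+.205)<.045)&(T[...,2]>.045)&(T[...,2]<.14)];r=cv2.minAreaRect(q[:,:2].astype(np.float32));print("caddy",len(q),r,np.percentile(q[:,2],[50,95,99]))
q=T[(T[...,2]>.085)&(T[...,2]<.125)&(abs(T[...,0]-.49)<.08)&(T[...,1]<-.26)&(T[...,1]>-.42)];print("mug",len(q),np.percentile(q,[1,99],axis=0).round(3).tolist())
ok=len(q)>50 and r[0][0]>.46 and r[0][0]<.51
print(ok)
if ok: print(env.hand_in())
```

```text
caddy 313 ((0.48710429668426514, -0.2021619975566864), (0.06331375986337662, 0.0729074701666832), 76.35233306884766) [0.0700623  0.09250677 0.09646661]
mug 114 [[0.46, -0.371, 0.086], [0.535, -0.279, 0.11]]
True
the job is handed in; nothing more can be done
None
```

I handed the job in at about 28 s of the 61 s allowed: the caddy stands upright and open on the tray beside the mug, and its cover lies flat on the bare worktop between the tray and the rack; the mug has not moved and the jars still stand on the rack.

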